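Comb the kebab skewers home into their clips

ROBOT

A 7-joint arm with a two-finger parallel gripper is mounted at the origin on a cart in front of the work surface, level with it; the furniture and walls round the work are solid. World frame = base frame: x ahead of the robot, y to its left, z up, the work surface at z = 0. Lengths are in mm, angles in rad, forces in N, time in s.
With the tool pointing down it reaches from about 425 to 950 mm from the base axis. Payload 4.7 kg.
Tool frame: the origin (TCP) lies on the mounting face of the last link; the fingertips stand 173 mm ahead of it and the grasp point (between the pads) lies 155 mm ahead of it; z points along the fingers, y is the line along which they close (so a half turn about z gives the same grasp; the last joint's range is limited). The gripper opens to 85 mm and grips with 20 to 120 N. Pads are 22 mm wide; open, the fingers measure 114 mm over their backs; the gripper's body (76 mm by 85 mm) begins 54 mm behind the grasp point. The pads swing forward as they close: fully open they stand 13 mm farther back than shut.
Start: joints at [1.169, 0.469, -0.049, 1.532, 0.024, 1.141, -0.082], TCP at [245.887, -628.626, 404.735] pointing down, gripper open.
Joint ranges: [-2.59, 2.59], [-0.33, 1.99], [-1.39, 1.29], [0.1, 2.45], [-1.04, 4.18], [0.21, 1.99], [-2.66, 2.66]. Speed limits (rad/s): [2.57, 2.57, 3.14, 3.14, 3.14, 3.14, 3.14].

INTERFACE

Orientations are given as a 3x3 rotation matrix whose columns are the frame's x, y, z axes.
In Python, from rig import ctrl, eyes gives the robot as it stands.
- The arm moves only by the tool move_arm, never from a script. Its argument "increments" is one flat list of numbers, 7 for each row, row after row: the turn, a rotation vector about the world's x, y, z in rad, then the shift along the world's x, y, z in cm, then the opening, from -1 (shut) to 1 (fully open), so that 0 is half open. A call has 1 to 10 rows; each row is the pose to reach, as a shift and turn from the pose commanded when the call began; what a row does not reach only later rows make up. A row lasts 1/10 s, in which the tool goes at most 50 mm and 8.59 degrees, less where a joint would pass 70% of its speed; a pose out of reach is approached as far as the arm can. A call with a gripper value outside its range is refused whole. The fingers move at their own pace and stop on an object; the grip force is fixed at half the most. Time passes only in rows, so rows that repeat a pose let the fingers close. It gives the time, the measured TCP pose, the force, the opening and the grip force at its end, in the units of the state.
- ctrl.read_state(): the state, without advancing time (a new reading comes with each control period).
- eyes.get_image(name): name is "side" or "top"; returns the picture (400x640x3 uint8, blue, green, red); there is no depth.
- eyes.camera_info(name): a dict with "K" (3x3 intrinsics, pixels), "world_from_camera" (4x4, takes a point from camera to world coordinates). Camera axes: x right, y down, z forward; pixel columns grow to the right and rows downward; lengths in mm; the calibration is good to about 2 mm. A picture is of the moment at which its call begins. camera_info takes no time and is no camera call.
- ctrl.hand_in(): hands the job in; it is judged then, once.
The state is a dict: "t": time; "joint_pos": joint angles; "joint_vel": joint speeds; "joint_torque": joint torques, N m; "tcp_pos": TCP position; "orientation": TCP orientation; "contact_force": force on the tool from outside, world axes, zero at the start; "ft_torque": the same for the moment, N m; "width": finger opening in mm; "finger_force": force on a finger pad.
Only numpy, scipy, OpenCV 4.12 (cv2) and the standard library are available. Lean on these libraries where they do the work, as an engineer would, in place of code of your own. Each camera call takes 0.05 s, during which the arm holds its last target. There are 200 camera calls.

TASK

The four kebab skewers have slid out of their clips and lie askew on the travel board. Take the wooden peg comb out of its stand and, touching the skewers with nothing but the comb, gently draw each knob fully home against the rail in its own spring clip and comb the blades so that they lie in four straight parallel rows; then stand the comb upright back in its slot. Feel your way: do not force the comb against a skewer or bear down hard on the board, and leave the other things where they are.

Things in the scene. Friction and masses are not known exactly. Their poses are not given: they have to be found in the camera images.
- board: plywood board 300 x 210 mm, fixed; origin under its centre, top face at z = 14 mm; +x from clip end to point end. Rim 6 mm high along the sides (inside |y| < 97 mm) and the point end (inside x < 142 mm). At the clip end a hard stop rail 16 mm high, face at x = -130 mm, with four steel spring clips 12 mm high, rows at y = 45, 15, -15, -45 mm (skewers 1 to 4)
- clip_1 (a point): where skewer 1's origin lies with its knob fully home, touching the rail (board x = -124, y = 45 mm); axes as the board's. Two sprung jaws, 9.5 mm apart at x = 1 mm here, flared to 22 mm at x = 15 mm. Pushing the knob in towards -x takes more and more force, some 2 to 6 N near the end; it does not snap home by itself; the jaws grip it by friction; then the rail stops it hard
- clip_2 (a point): where skewer 2's origin lies with its knob fully home, touching the rail (board x = -124, y = 15 mm); axes as the board's. Two sprung jaws, 9.5 mm apart at x = 1 mm here, flared to 22 mm at x = 15 mm. Pushing the knob in towards -x takes more and more force, some 2 to 6 N near the end; it does not snap home by itself; the jaws grip it by friction; then the rail stops it hard
- clip_3 (a point): where skewer 3's origin lies with its knob fully home, touching the rail (board x = -124, y = -15 mm); axes as the board's. Two sprung jaws, 9.5 mm apart at x = 1 mm here, flared to 22 mm at x = 15 mm. Pushing the knob in towards -x takes more and more force, some 2 to 6 N near the end; it does not snap home by itself; the jaws grip it by friction; then the rail stops it hard
- clip_4 (a point): where skewer 4's origin lies with its knob fully home, touching the rail (board x = -124, y = -45 mm); axes as the board's. Two sprung jaws, 9.5 mm apart at x = 1 mm here, flared to 22 mm at x = 15 mm. Pushing the knob in towards -x takes more and more force, some 2 to 6 N near the end; it does not snap home by itself; the jaws grip it by friction; then the rail stops it hard
- skewer_1: kebab skewer 1 of 4 (outermost at the board's +y), 212 mm long, 50 g, lying flat; origin under the knob's centre on the face it lies on; +x to the point, z up. Along x in mm: dark wood knob, ball 12 across, at 0; neck 7 thick to 20; handle 23 wide, 10 high, 20 to 62, square brass-edged shoulder at 62; steel blade 6 wide, 5 high, 62 to 212, underside level with the handle's
- skewer_2: kebab skewer 2 of 4 (next to 1), 212 mm long, 50 g, lying flat; origin under the knob's centre on the face it lies on; +x to the point, z up. Along x in mm: dark wood knob, ball 12 across, at 0; neck 7 thick to 20; handle 23 wide, 10 high, 20 to 62, square brass-edged shoulder at 62; steel blade 6 wide, 5 high, 62 to 212, underside level with the handle's
- skewer_3: kebab skewer 3 of 4 (next to 4), 212 mm long, 50 g, lying flat; origin under the knob's centre on the face it lies on; +x to the point, z up. Along x in mm: dark wood knob, ball 12 across, at 0; neck 7 thick to 20; handle 23 wide, 10 high, 20 to 62, square brass-edged shoulder at 62; steel blade 6 wide, 5 high, 62 to 212, underside level with the handle's
- skewer_4: kebab skewer 4 of 4 (outermost at the board's -y), 212 mm long, 50 g, lying flat; origin under the knob's centre on the face it lies on; +x to the point, z up. Along x in mm: dark wood knob, ball 12 across, at 0; neck 7 thick to 20; handle 23 wide, 10 high, 20 to 62, square brass-edged shoulder at 62; steel blade 6 wide, 5 high, 62 to 212, underside level with the handle's
- comb: wooden peg comb 138 mm wide, 66 mm high, 0.12 kg; origin midway along the peg tips, at their level; x along the pegs, z up. Five round pegs at x = -60, -30, 0, 30, 60 mm: 11 mm across at the tip, 16 mm from 5 mm up, 17 mm from 8 mm up, free length 15 mm: a blade passes between two pegs, a handle does not. Back 15 mm thick, z 15 to 30 mm; dark grip 80 x 18 mm (18 along y), z 30 to 66 mm
- stand_slot (a point): middle of the slot floor in the comb's fixed wooden stand (170 x 46 mm, 26 mm high); slot 146 mm along x, 19 mm along y, 20 mm deep, open upward; the comb stands in it, x along the slot (either way round), pegs on the slot floor
- mug: white mug, green inside, a bystander
- red_tin: red food tin, a bystander
- matches: matchbox, a bystander
- tape_roll: black roll of tape, a bystander

How it is judged (in metres and radians):
On the way, in this order (a step that is already met when the one before it is completed fails the run):
1. the comb is lifted clear of its stand (z of comb in the frame of stand_slot above 0.03 m), for 0.1 s.
2. all four knobs are fully home in their clips (x of skewer_1 in the frame of clip_1 between -0.003 and 0.0015 m and y of skewer_1 in the frame of clip_1 between -0.003 and 0.003 m and z of skewer_1 in the frame of clip_1 below 0.003 m and x of skewer_2 in the frame of clip_2 between -0.003 and 0.0015 m and y of skewer_2 in the frame of clip_2 between -0.003 and 0.003 m and z of skewer_2 in the frame of clip_2 below 0.003 m and x of skewer_3 in the frame of clip_3 between -0.003 and 0.0015 m and y of skewer_3 in the frame of clip_3 between -0.003 and 0.003 m and z of skewer_3 in the frame of clip_3 below 0.003 m and x of skewer_4 in the frame of clip_4 between -0.003 and 0.0015 m and y of skewer_4 in the frame of clip_4 between -0.003 and 0.003 m and z of skewer_4 in the frame of clip_4 below 0.003 m), for 0.2 s.
At the end, for the whole second after the job is handed in: each knob is home in its own clip (under 1.5 mm short of home, within 3 mm sideways, on the board), each skewer is parallel to the board within 0.05 rad, and the comb stands still in its slot, upright within 0.12 rad, pegs within 4 mm of the slot floor and centred within 6 mm (all of step 2 and angle between the x axis of each of skewer_1, skewer_2, skewer_3, skewer_4 and the x axis of board, either way round below 0.05 rad and horizontal distance between comb and stand_slot below 0.006 m and z of comb in the frame of stand_slot below 0.004 m and angle between comb's own z axis and vertical below 0.12 rad and linear speed of each of comb, skewer_1, skewer_2, skewer_3, skewer_4 below 0.02 m/s); the robot touches nothing.
It fails at once if a finger or another part of the robot touches a skewer (more than 1 N) (contact force between any of the arm, the fingers and skewer_1 above 1 N or contact force between any of the arm, the fingers and skewer_2 above 1 N or contact force between any of the arm, the fingers and skewer_3 above 1 N or contact force between any of the arm, the fingers and skewer_4 above 1 N).
It fails at once if the comb is forced against a skewer with more than 12 N (contact force between comb and skewer_1 above 12 N or contact force between comb and skewer_2 above 12 N or contact force between comb and skewer_3 above 12 N or contact force between comb and skewer_4 above 12 N).
It fails at once if the comb bears on the board with more than 25 N (contact force between comb and board above 25 N).
It fails at once if the mug, tin, matchbox or tape roll is moved by more than 30 mm (distance of any of mug, red_tin, matches, tape_roll from where it was at the start of the episode above 0.03 m).
It also fails if it takes over 67 s, if anything falls off the work surface, if the arm or the gripper's body presses on something with over 40 N, if the wrist force passes 120 N, or if a joint passes its speed limit or range.

## Working session

There is one attempt and no reset: what is moved stays moved. The work goes in short steps, Python scripts to look and compute and a tool call to move; the robot and the scene stay as the last step left them, time stands still between calls to the robot, and variables do not carry over. Pictures are saved under pics/ and viewed, at most 10 in all, crops included, and the job is handed in when it is done.

Besides the shell and the picture viewer there is one more tool, called after ">>>" in YAML: its name, and indented under it one key for each argument. move_arm: Moves the arm, as the interface text tells. Its arguments: {"type":"object","properties":{"increments":{"type":"array"}},"required":["increments"]}

```bash
ls; mkdir -p pics; python3 - <<'E'
from rig import ctrl, eyes
import cv2, numpy as np
np.set_printoptions(precision=4,suppress=True)
for n in ("top","side"):
    cv2.imwrite(f"pics/{n}0.png",eyes.get_image(n)); i=eyes.camera_info(n); print(n,i["K"],i["world_from_camera"])
s=ctrl.read_state(); print(s["t"],s["tcp_pos"],s["orientation"],s["contact_force"],s["width"])
E
```

```text
pics
top [[377.8711   0.     321.8395]
 [  0.     377.8711 206.2191]
 [  0.       0.       1.    ]] [[  -0.0008   -0.992     0.1262  373.6736]
 [  -1.        0.0004   -0.0035  -13.1389]
 [   0.0035   -0.1262   -0.992  1185.2695]
 [   0.        0.        0.        1.    ]]
side [[419.4221   0.     318.8897]
 [  0.     419.4221 195.7606]
 [  0.       0.       1.    ]] [[  -0.2549   -0.5692    0.7817 -333.5076]
 [  -0.967     0.1448   -0.2098  231.9909]
 [   0.0062   -0.8093   -0.5873  686.5038]
 [   0.        0.        0.        1.    ]]
0.1 [ 245.8046 -628.4236  403.7615] [[ 0.9313  0.3643 -0.0007]
 [ 0.3643 -0.9313  0.0016]
 [-0.0001 -0.0018 -1.    ]] [-0.1514 -0.3048 -0.4903] 85.66055549860819
```

View pics/top0.png

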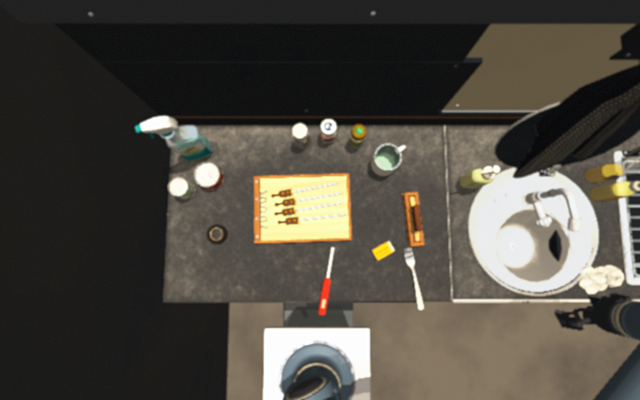

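View pics/side0.png

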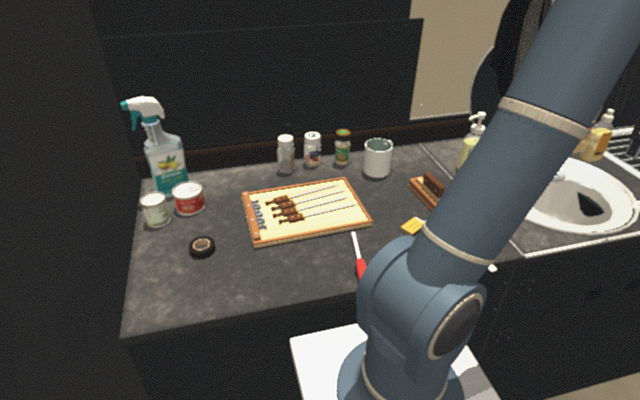

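```bash
cat > h.py <<'E'
from rig import ctrl, eyes
import cv2, numpy as np
np.set_printoptions(precision=2,suppress=True)
def proj(n,P):
    i=eyes.camera_info(n); T=np.linalg.inv(i["world_from_camera"]); P=np.atleast_2d(P)
    c=P@T[:3,:3].T+T[:3,3]; u=c@i["K"].T; return u[:,:2]/u[:,2:]
def back(n,uv,z):
    i=eyes.camera_info(n); T=i["world_from_camera"]; uv=np.atleast_2d(uv)
    d=np.c_[uv,np.ones(len(uv))]@np.linalg.inv(i["K"]).T@T[:3,:3].T
    return T[:3,3]+d*((z-T[2,3])/d[:,2])[:,None]
def grab(n,k=4): return np.mean([eyes.get_image(n).astype(float) for _ in range(k)],0).astype(np.uint8)
def rect(n,img,x1,y1,w,h,s,z):
    "metric view at height z: top-left = world (x1,y1), right = -y, down = -x"
    pts=np.float32([[0,0],[w,0],[w,h],[0,h]]); W=[[x1-b,y1-a,z] for a,b in pts]
    H=cv2.getPerspectiveTransform(np.float32(proj(n,W)),pts*s)
    return cv2.warpPerspective(img,H,(int(w*s),int(h*s)),flags=cv2.INTER_CUBIC)
E
python3 - <<'E'
from h import *
print(back("top",[[255,178],[351,173],[352,241],[255,243]],14), back("top",[[405,193],[423,193],[424,244],[410,246]],26))
img=grab("top"); np.save("top0.npy",img)
r=rect("top",img,640,220,330,250,2.4,17)
cv2.imwrite("pics/b0.png",r)
r=rect("top",img,620,-220,170,250,2.4,26); cv2.imwrite("pics/s0.png",r)
E
```

```text
[[ 612.39  193.33   14.  ]
 [ 628.43 -109.58   14.  ]
 [ 414.27 -110.4    14.  ]
 [ 408.34  188.95   14.  ]] [[ 562.42 -275.85   26.  ]
 [ 562.4  -331.86   26.  ]
 [ 404.56 -329.45   26.  ]
 [ 398.51 -286.43   26.  ]]
```

View pics/b0.png

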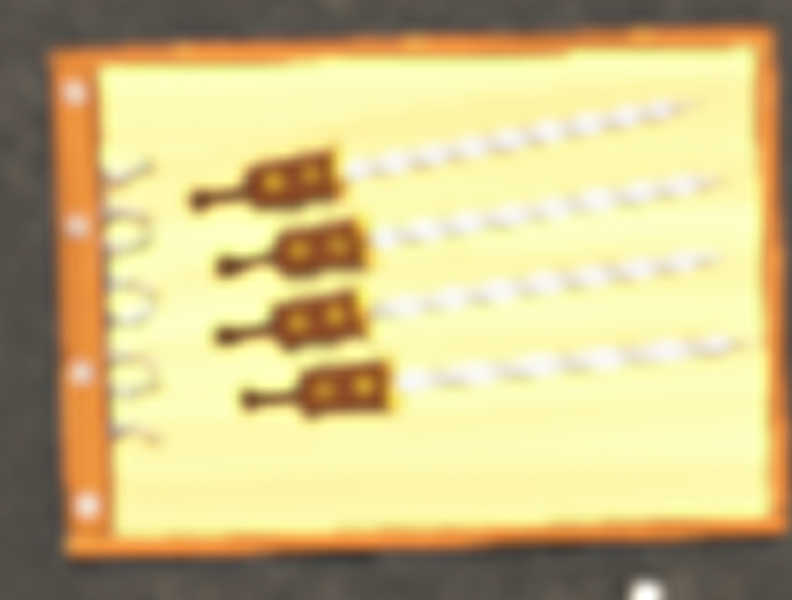

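View pics/s0.png

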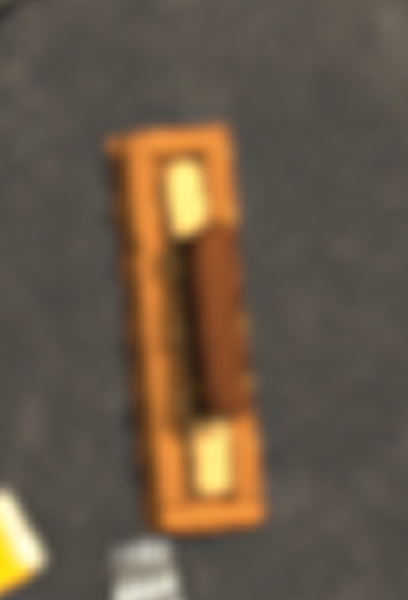

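```bash
python3 - <<'E'
from h import *
img=np.load("top0.npy")
s=4
r=rect("top",img,620,-240,120,200,s,36)
hsv=cv2.cvtColor(r,cv2.COLOR_BGR2HSV)
m=((hsv[...,2]>190)&(hsv[...,1]<150)&(hsv[...,0]>15)).astype(np.uint8)
def W(p): return np.array([620-p[1]/s,-240-p[0]/s])
n,l,st,c=cv2.connectedComponentsWithStats(m)
for i in range(1,n):
    if st[i,4]>300:
        q=cv2.minAreaRect(np.argwhere(l==i)[:,::-1].astype(np.float32)); print(st[i],W(c[i]),"box",np.array([W(p) for p in cv2.boxPoints(q)]).tolist())
# grip top at z=72
r=rect("top",img,620,-240,120,200,s,72); hsv=cv2.cvtColor(r,cv2.COLOR_BGR2HSV)
m=((hsv[...,2]<150)&(hsv[...,1]>120)&((hsv[...,0]<15))).astype(np.uint8)
n,l,st,c=cv2.connectedComponentsWithStats(m)
for i in range(1,n):
    if st[i,4]>300:
        q=cv2.minAreaRect(np.argwhere(l==i)[:,::-1].astype(np.float32)); print("grip",st[i],W(c[i]),q,W(q[0]))
E
```

```text
[ 189  275   64  120 5948] [ 536.39 -295.02] box [[550.5594482421875, -286.4036865234375], [551.9302978515625, -301.4836120605469], [522.3565673828125, -304.172119140625], [520.9856567382812, -289.09222412109375]]
[ 238  708   54   92 4108] [ 430.43 -306.39] box [[442.6371765136719, -299.02227783203125], [443.1104431152344, -312.0368957519531], [420.26336669921875, -312.8677062988281], [419.79010009765625, -299.85308837890625]]
grip [   56   235   254   565 44654] [ 482.46 -287.04] ((182.11477661132812, 523.709716796875), (572.08203125, 204.32423400878906), 84.58196258544922) [ 489.07 -285.53]
```

>>> move_arm:
  increments: [0,0,-0.139,12,16.4,0,1,0,0,-0.278,24,32.8,0,1,0,0,-0.278,24,32.8,0,1,0,0,-0.278,24,32.8,0,1,0,0,-0.278,24,32.8,0,1,0,0,-0.278,24,32.8,0,1,0,0,-0.278,24,32.8,0,1,0,0,-0.278,24,32.8,-5,1,0,0,-0.278,24,32.8,-10,1,0,0,-0.278,24,32.8,-12.5,1]

```text
t: 1.3
tcp_pos: [487.4, -298.0, 278.9]
orientation: [[0.995, 0.099, 0.002], [0.099, -0.995, -0.0], [0.002, 0.0, -1.0]]
contact_force: [0.6, -0.4, -0.9]
width: 85.2
finger_force: 0.0
```

>>> move_arm:
  increments: [0,0,0,0,-0.1,-3,1,0,0,0,0,-0.1,-5,1,0,0,0,0,-0.1,-6,1,0,0,0,0,-0.1,-7,1,0,0,0,0,-0.1,-7.2,1,0,0,0,0,-0.1,-7.2,1]

```text
t: 1.9
tcp_pos: [486.1, -301.8, 208.3]
orientation: [[0.996, 0.095, 0.001], [0.095, -0.996, -0.001], [0.001, 0.001, -1.0]]
contact_force: [0.0, -0.1, 0.1]
width: 85.5
finger_force: 0.0
```

```bash
python3 - <<'E'
from h import *
a=grab("top",2)[150:270,360:480]; b=grab("side",2)[130:250,380:500]
cv2.imwrite("pics/g1.png",np.hstack([cv2.resize(i,None,fx=3.3,fy=3.3,interpolation=cv2.INTER_CUBIC) for i in (a,b)]))
s=ctrl.read_state(); print(s["tcp_pos"],s["contact_force"])
E
```

```text
[ 486.15 -301.84  208.66] [-0.61  0.31 -1.  ]
```

View pics/g1.png

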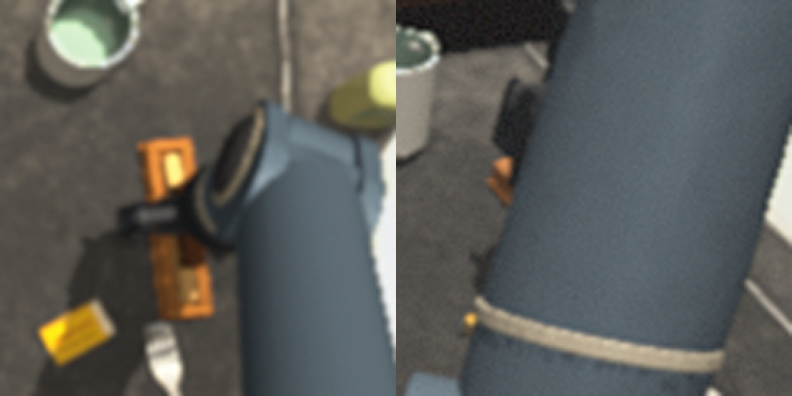

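>>> move_arm:
  increments: [0,0,0,0,0,-0.4,1,0,0,0,0,0,-0.4,0,0,0,0,0,0,-0.4,-1,0,0,0,0,0,-0.4,-1,0,0,0,0,0,-0.4,-1,0,0,0,0,0,-0.4,-1,0,0,0,0,0,-0.4,-1,0,0,0,0,0,-0.4,-1,0,0,0,0,0,-0.4,-1]

```text
t: 3.0
tcp_pos: [485.9, -301.5, 203.7]
orientation: [[0.996, 0.095, -0.0], [0.095, -0.996, 0.0], [-0.0, -0.0, -1.0]]
contact_force: [0.1, 0.6, -0.9]
width: 17.2
finger_force: 62.0
```

>>> move_arm:
  increments: [0,0,0,0,0,2,-1,0,0,0,0,0,4.5,-1,0,0,0,0,0,7,-1,0,0,-0.02,1.2,4,7,-1,0,0,-0.04,2.4,9,7,-1,0,0,-0.06,3.2,14,7,-1,0,0,-0.066,4,19,7,-1,0,0,-0.066,4.5,24,7,-1,0,0,-0.066,4.5,29,7,-1,0,0,-0.066,4.5,33.2,7,-1]

```text
t: 4.0
tcp_pos: [530.6, 32.9, 273.7]
orientation: [[1.0, 0.03, 0.0], [0.03, -1.0, 0.0], [0.0, -0.0, -1.0]]
contact_force: [0.3, -0.0, -1.3]
width: 17.5
finger_force: 62.0
```

>>> move_arm:
  increments: [0,0,0,0,0,-1,-1,0,0,0,0,0,-2,-1,0,0,0,0,0,-3,-1,0,0,0,0,0,-3,-1,0,0,0,0,0,-3,-1]

```text
t: 4.5
tcp_pos: [530.9, 28.8, 243.2]
orientation: [[1.0, 0.026, -0.001], [0.026, -1.0, -0.001], [-0.001, 0.001, -1.0]]
contact_force: [-0.7, -0.1, -2.1]
width: 17.3
finger_force: 62.0
```

```bash
python3 - <<'E'
from h import *
a=grab("top",4); b=grab("side",4); np.save("top1.npy",a); np.save("side1.npy",b)
cv2.imwrite("pics/g2.png",np.vstack([cv2.resize(i,(780,299),interpolation=cv2.INTER_CUBIC) for i in (a[155:255,240:501],b[145:265,225:538])]))
s=ctrl.read_state(); print(s["tcp_pos"],s["contact_force"],s["ft_torque"],s["orientation"])
E
```

```text
[530.97  30.31 244.  ] [ 0.6   0.52 -1.16] [-0.    0.04  0.04] [[ 1.    0.03  0.  ]
 [ 0.03 -1.   -0.  ]
 [ 0.    0.   -1.  ]]
```

View pics/g2.png

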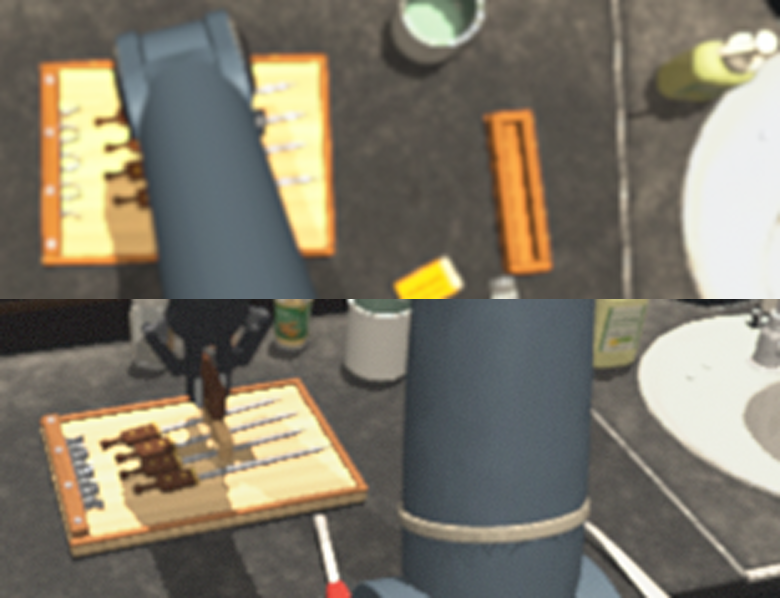

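```bash
cat >> h.py <<'E'
C=np.array([519.1,45.1]); TH=0.0295
BX=np.array([np.sin(TH),-np.cos(TH)]); BY=np.array([np.cos(TH),np.sin(TH)])
def b2w(x,y,z): return np.r_[C+x*BX+y*BY,z]
def w2b(p): d=np.array(p[:2])-C; return np.array([d@BX,d@BY])
SK=[((-90.4,40.3),.164),((-79.6,12.5),.144),((-80.8,-16.2),.127),((-70.8,-43.2),.082)]
E
python3 - <<'E'
from h import *
b=np.load("side1.npy"); x0,y0,x1,y1=240,170,370,260; f=6
big=cv2.resize(b[y0:y1,x0:x1],None,fx=f,fy=f,interpolation=cv2.INTER_CUBIC)
def L(pts,col):
    p=(proj("side",np.array(pts))-[x0,y0]+.5)*f
    cv2.polylines(big,[p.round().astype(int)],False,col,1,cv2.LINE_AA)
L([b2w(x,y,20) for x,y in [(-150,-105),(150,-105),(150,105),(-150,105),(-150,-105)]],(255,0,0))
for (k,a) in SK: L([b2w(k[0]+d*np.cos(a),k[1]+d*np.sin(a),z) for d,z in((0,20),(62,24),(62,19),(212,17))],(255,0,255))
s=ctrl.read_state(); t=s["tcp_pos"]; tip=t[2]-197.7; R=s["orientation"]; cx=R[:,0]; cy=R[:,1]
c=np.array([t[0],t[1],tip])
for sg in(-1,1): L([c+cx*u+cy*7.5*sg+[0,0,v] for u,v in((-69,15),(69,15),(69,30),(-69,30),(-69,15))],(0,160,0))
for u in(-60,-30,0,30,60): L([c+cx*u,c+cx*u+[0,0,15]],(0,0,255))
cv2.imwrite("pics/o1.png",big); print(w2b(t),tip)
E
```

```text
[15.13 11.43] 46.29582794840729
```

View pics/o1.png

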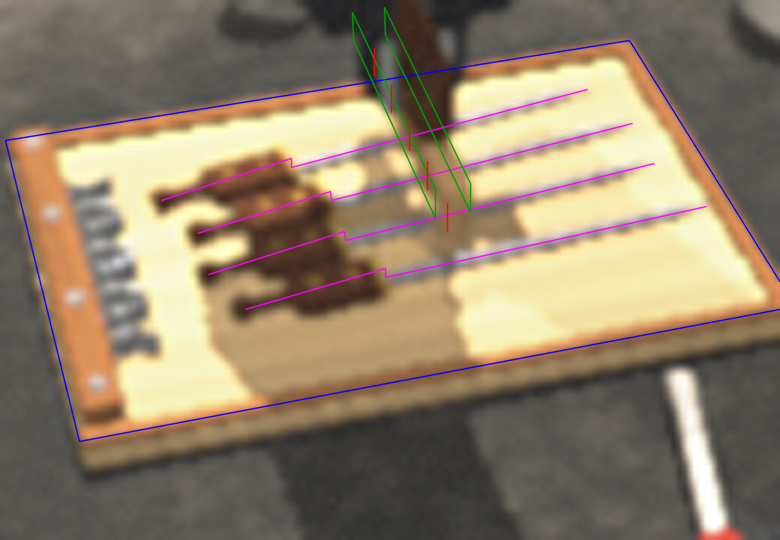

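```bash
python3 - <<'E'
from h import *
s=ctrl.read_state(); t=s["tcp_pos"]; R=s["orientation"]; c=np.array([t[0],t[1],t[2]-197.7])
P=[c+R[:,0]*u+R[:,1]*w+[0,0,v] for u,w,v in((-40,9,30),(-40,-9,30),(-40,9,66),(-40,-9,66),(-69,7.5,30),(-69,-7.5,30),(-69,7.5,15),(-69,-7.5,15))]
print((proj("side",np.array(P))-[240,170]+.5)*6)
b=np.load("side1.npy"); a=b[165:225,290:335]
big=cv2.resize(a,None,fx=12,fy=10,interpolation=cv2.INTER_CUBIC)
lab=cv2.cvtColor(big,cv2.COLOR_BGR2LAB); lab[...,0]=cv2.createCLAHE(4,(4,4)).apply(lab[...,0])
cv2.imwrite("pics/c1.png",cv2.cvtColor(lab,cv2.COLOR_LAB2BGR))
E
```

```text
[[454.32 142.43]
 [412.59 149.36]
 [454.42  70.68]
 [411.82  77.47]
 [470.42 182.95]
 [434.94 188.99]
 [470.24 212.29]
 [435.07 218.38]]
```

View pics/c1.png

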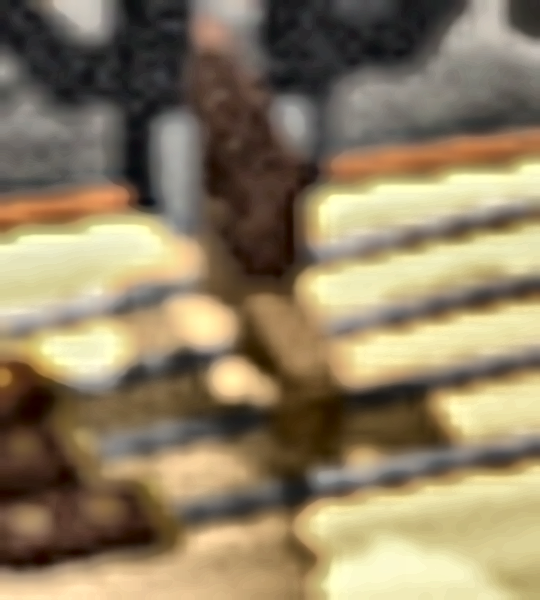

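>>> move_arm:
  increments: [0,0,0,0,0,-1,-1,0,0,0,0,0,-1.8,-1,0,0,0,0,0,-2.2,-1,0,0,0,0,0,-2.4,-1,0,0,0,0,0,-2.6,-1,0,0,0,0,0,-2.6,-1]

```text
t: 5.5
tcp_pos: [530.9, 30.4, 217.5]
orientation: [[1.0, 0.029, -0.0], [0.029, -1.0, -0.0], [-0.0, 0.0, -1.0]]
contact_force: [-0.8, 0.6, -1.1]
width: 17.5
finger_force: 62.0
```

>>> move_arm:
  increments: [0,0,0,0,0,-0.1,-1,0,0,0,0,0,-0.2,-1,0,0,0,0,0,-0.3,-1,0,0,0,0,0,-0.4,-1,0,0,0,0,0,-0.4,-1,0,0,0,0,0,-0.4,-1]

```text
t: 6.1
tcp_pos: [530.9, 30.4, 213.7]
orientation: [[1.0, 0.029, 0.0], [0.029, -1.0, -0.0], [0.0, 0.0, -1.0]]
contact_force: [0.1, -0.1, -0.8]
width: 17.4
finger_force: 62.0
```

>>> move_arm:
  increments: [0,0,0,-0.12,0.4,-0.07,-1,0,0,0,-0.24,0.75,-0.07,-1,0,0,0,-0.36,1.1,-0.07,-1,0,0,0,-0.48,1.49,-0.07,-1,0,0,0,-0.48,1.49,-0.07,-1]

```text
t: 6.6
tcp_pos: [526.2, 46.2, 213.3]
orientation: [[1.0, 0.03, 0.001], [0.03, -1.0, 0.001], [0.001, -0.001, -1.0]]
contact_force: [1.6, 0.8, -0.9]
width: 17.4
finger_force: 62.0
```

>>> move_arm:
  increments: [0,0,0,-0.01,0.2,0,-1,0,0,0,-0.02,0.4,0,-1,0,0,0,-0.03,0.6,0,-1,0,0,0,-0.04,0.8,0,-1,0,0,0,-0.05,1.0,0,-1,0,0,0,-0.06,1.2,0,-1,0,0,0,-0.08,1.4,0,-1,0,0,0,-0.09,1.6,0,-1,0,0,0,-0.1,1.8,0,-1,0,0,0,-0.11,2.0,0,-1]

```text
t: 7.6
tcp_pos: [524.9, 65.4, 213.0]
orientation: [[1.0, 0.029, -0.0], [0.029, -1.0, -0.0], [-0.0, 0.0, -1.0]]
contact_force: [-0.3, -0.7, -1.5]
width: 17.3
finger_force: 62.0
```

```bash
cat > st.py <<'E'
from h import *
s=ctrl.read_state(); t=s["tcp_pos"]; f=s["contact_force"]; m=s["ft_torque"]
print("t",s["t"],"board xy",w2b(t),"tip",t[2]-197.7,"F board",f[:2]@BX,f[:2]@BY,f[2],"M",m,"yaw",np.arctan2(s["orientation"][1][0],s["orientation"][0][0]))
E
python3 st.py
```

```text
t 7.6 board xy [-20.09   6.38] tip 15.264302780979875 F board 0.7147665143481223 -0.3534339468300436 -1.507916244463132 M [-0.23  0.01  0.03] yaw 0.02870397049221482
```

>>> move_arm:
  increments: [0,0,0,-0.08,0.15,0,-1,0,0,0,-0.17,0.3,0,-1,0,0,0,-0.26,0.45,0,-1,0,0,0,-0.34,0.6,0,-1,0,0,0,-0.43,0.75,0,-1,0,0,0,-0.52,0.9,0,-1,0,0,0,-0.6,1.05,0,-1,0,0,0,-0.67,1.18,0,-1,0,0,0,-0.67,1.18,0,-1]

```text
t: 8.5
tcp_pos: [518.2, 77.4, 213.1]
orientation: [[1.0, 0.029, -0.0], [0.029, -1.0, 0.0], [0.0, -0.0, -1.0]]
contact_force: [-0.8, -0.4, -1.6]
width: 17.3
finger_force: 61.9
```

```bash
python3 st.py; python3 - <<'E'
from h import *
a=grab("top",4); b=grab("side",4); np.save("top2.npy",a)
r=rect("top",a,640,220,330,250,1.3,17)
b=cv2.resize(b[165:262,235:375],None,fx=5.6,fy=5.6,interpolation=cv2.INTER_CUBIC)[:, :784]
cv2.imwrite("pics/v3.png",b)
E
```

```text
t 8.5 board xy [-32.28   0.03] tip 15.369549813321072 F board 0.3723225228277169 -0.8015378879478873 -1.6222559384610935 M [-0.09 -0.03  0.01] yaw 0.029185517537491372
```

View pics/v3.png

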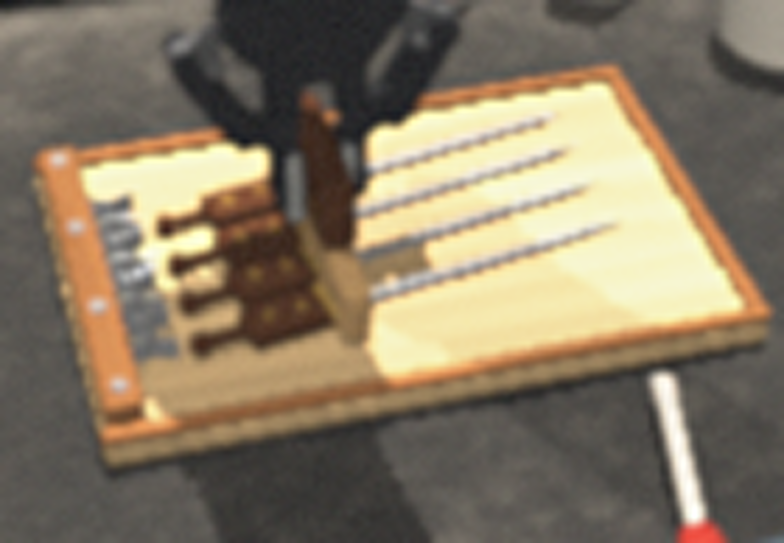

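>>> move_arm:
  increments: [0,0,0,0,0.1,0,-1,0,0,0,-0.01,0.2,0,-1,0,0,0,-0.01,0.3,0,-1,0,0,0,-0.01,0.4,0,-1,0,0,0,-0.02,0.5,0,-1,0,0,0,-0.02,0.6,0,-1,0,0,0,-0.02,0.7,0,-1,0,0,0,-0.02,0.8,0,-1,0,0,0,-0.03,0.9,0,-1,0,0,0,-0.03,1.0,0,-1]

```text
t: 9.9
tcp_pos: [518.2, 83.8, 213.0]
orientation: [[1.0, 0.027, -0.001], [0.027, -1.0, -0.005], [-0.001, 0.005, -1.0]]
contact_force: [0.8, -10.9, 1.4]
width: 17.5
finger_force: 62.2
```

```bash
python3 st.py
```

```text
t 9.9 board xy [-38.74   0.28] tip 15.333939810866354 F board 10.88125963962593 0.5199269568824546 1.366907718400326 M [-2.75 -0.2   0.07] yaw 0.026707300761349508
```

```bash
cat > knobs.py <<'E'
from h import *
import sys
def boardview(n,img,z,xr,yr,step):
    xs=np.arange(*xr,step); ys=np.arange(yr[1],yr[0],-step)
    P=np.array([[b2w(x,y,z) for x in xs] for y in ys]).reshape(-1,3)
    uv=proj(n,P).astype(np.float32).reshape(len(ys),len(xs),2)
    return xs,ys,cv2.remap(img,uv[...,0],uv[...,1],cv2.INTER_CUBIC)
if __name__=="__main__":
    a=grab("top",4); np.save(sys.argv[1],a)
    xs,ys,v=boardview("top",a,20,(-136,-44),(-60,62),2)
    h=cv2.cvtColor(v,cv2.COLOR_BGR2HSV)
    print(xs[0],xs[-1])
    for y,row in zip(ys,h): print(f"{y:4.0f}","".join("#" if p[2]<105 and p[1]>70 else "+" if p[2]<165 and p[1]>90 else "o" if p[1]<75 else "." for p in row))
E
python3 knobs.py top3.npy
```

```text
-136 -46
  62 oooooooooooooooooooooooooooooooooooooooooooooo
  60 oooooooooooooooooooooooooooooooooooooooooooooo
  58 oooooooooooooooooooooooooooooooooooooooooooooo
  56 oooooooooooooooooooooooooooooooooooooooooooooo
  54 oooooooooooooooooooooooooooooooooooooooooooooo
  52 oooooooooooooooooooooooooooooooooooooooooooooo
  50 oooooooooooooooooooooooooooooooooooooooooooooo
  48 oooooooooooooooooooooooooooooooooooooooooooooo
  46 oooooooooooooooooooooooooooooooooooooooooooooo
  44 oooooooooooooooooooooooooooooooooooooooooooooo
  42 oooooooooooooooooooooooooooooooooooooooooooooo
  40 oooooooooooooooooooooooooooooooooooooooooooooo
  38 oooooooooooooooooooooooooooooooooooooooooooooo
  36 oooooooooooooooooooooooooooooooooooooooooooooo
  34 oooooooooooooooooooooooooooooooooooooooooooooo
  32 oooooooooooooooooooooooooooooooooooooooooooooo
  30 oooooooooooooooooooooooooooooooooooooooooooooo
  28 oooooooooooooooooooooooooooooooooooooooooooooo
  26 oooooooooooooooooooooooooooooooooooooooooooooo
  24 +ooooooooooooooooooooooooooooooooooooooooooooo
  22 +ooooooooooooooooooooooooooooooooooooooooooooo
[... 1380 characters left out ...]
oooooooooooooooooooooooo
 -34 ++++......+ooooooooooooooooooooooooooooooooooo
 -36 +++++....+.ooooooooooooooooooooooooooooooooooo
 -38 .+++.......ooooooooooooooooooooooooooooooooooo
 -40 .++++....++ooooooooooooooooooooooooooooooooooo
 -42 .++++.....++oooooooooooooooooooooooooooooooooo
 -44 .+++.......+oooooooooooooooooooooooooooooooooo
 -46 .+++.......+oooooooooooooooooooooooooooooooooo
 -48 ++++.......+.ooooooooooooooooooooooooooooooooo
 -50 +++++......+oooooooooooooooooooooooooooooooooo
 -52 ++++........oooooooooooooooooooooooooooooooooo
 -54 +++.ooo.....oooooooooooooooooooooooooooooooooo
 -56 ++++........oooooooooooooooooooooooooooooooooo
 -58 ++++++.....+.ooooooooooooooooooooooooooooooooo
```

```bash
cat > kside.py <<'E'
from knobs import *
a=grab("side",6); np.save(sys.argv[1],a)
xs,ys,v=boardview("side",a,20,(-140,-60),(-62,66),1.6)
h=cv2.cvtColor(v,cv2.COLOR_BGR2HSV)
print(xs[0],xs[-1])
for y,row in zip(ys,h): print(f"{y:5.0f}","".join("#" if p[2]<100 and p[1]>85 else "r" if p[1]>130 and p[0]<16 else "o" if p[1]<70 and p[2]<200 else "." for p in row))
E
python3 kside.py side3.npy
```

```text
-140.0 -61.60000000000028
   66 rrrrrr............................................
   64 rrrrrr............................................
   63 rrrrrrr...........................................
   61 rrrrrrr..o......ooo...............................
   60 rrrrrrr.ooooooooooo...............................
   58 rrrrrrr.ooooooooooo...............................
   56 rrrrrr..ooooooooooo...............................
   55 rrrrrr..ooooooooooo...............................
   53 rrrrrr..ooooooooooo.............................rr
   52 ...rrr..ooooooooooo.......................rrrrrrrr
   50 ....rrr.ooooooooooo......................rr..rrrrr
   48 .....r..oooooooooo....................rrrrr...rrrr
   47 .....r..ooooooooo....................rrrrrr...rrrr
   45 ......r.ooooooooo....................rrrrrr...rrrr
   44 ......r.oooooooooo..................rrrrrrr..rrrrr
   42 .....rr.oooooooooo..................rrrrrrrrrrrrrr
   40 .....rr.ooooooooooo.................rrrrrrrrrrrrrr
   39 ....rrr.ooooooooooo.....r..........rrrrrrrrrrrrrrr
   37 ...rrrr.ooooooooooooo..rrrr........r#rrrrr
[... 2785 characters left out ...]
...#####r..#####
  -43 rrrrrr..ooooooooo....................#####....####
  -44 rrrrrr..ooooooooo....................#####....####
  -46 rrrrrr..oooooooooo..................######...r####
  -48 rrrrrr..ooooooooooo.................######r.r#####
  -49 rrrrrr..oooooooooooo..............################
  -51 rrrrrr..ooooooooooooo..##......###################
  -52 rrrrrr..oooooooooooooo############################
  -54 rrrrrr.ooooooooooooooo############################
  -56 rrrrrr..oooooooooooooo############################
  -57 rrrrrr..oooooooooooooo##########...###############
  -59 rrrrrrr.ooooooooooooo.#####.........##############
  -60 rrrrrrr..oo....oooooo.####...........#############
```

```bash
python3 - <<'E'
from h import *
a=np.load("side3.npy")
P=proj("side",np.array([b2w(x,y,20) for x in(-140,-55) for y in(-70,70)])); x0,y0=np.floor(P.min(0)).astype(int)-2; x1,y1=np.ceil(P.max(0)).astype(int)+2
print(P, x0,y0,x1,y1)
f=min(395/(x1-x0),590/(y1-y0)); 
raw=cv2.resize(a[y0:y1,x0:x1],None,fx=f,fy=f,interpolation=cv2.INTER_CUBIC); raw=np.clip(raw*1.4,0,255).astype(np.uint8); big=raw.copy()
def L(pts,col):
    p=(proj("side",np.array(pts))-[x0,y0]+.5)*f; cv2.polylines(big,[p.round().astype(int)],False,col,1,cv2.LINE_AA)
L([b2w(-130,-97,30),b2w(-130,97,30)],(255,0,0)); L([b2w(-130,-97,14),b2w(-130,97,14)],(255,0,0))
for y in(45,15,-15,-45):
    for s in(1,-1):
        L([b2w(-123,y+s*4.75,14),b2w(-109,y+s*11,14)],(0,160,0)); L([b2w(-123,y+s*4.75,26),b2w(-109,y+s*11,26)],(0,255,0))
    t=np.linspace(0,6.3,20); L([b2w(-108.5+6*np.cos(u),y+6*np.sin(u),20) for u in t],(255,0,255))
    L([b2w(-46.5,y+11.5,24),b2w(-88.5,y+11.5,24),b2w(-88.5,y-11.5,24),b2w(-46.5,y-11.5,24)],(255,0,255))
cv2.imwrite("pics/d1.png",np.hstack([raw,big])); print(raw.shape)
E
```

```text
[[254.48 232.77]
 [245.86 199.54]
 [288.91 226.47]
 [277.15 194.42]] 243 192 291 235
(354, 395, 3)
```

View pics/d1.png

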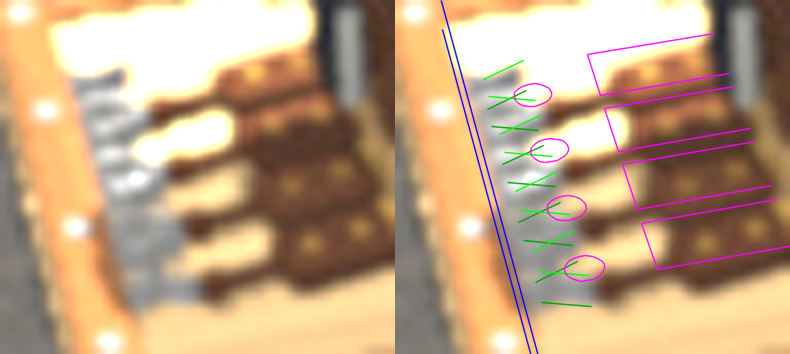

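```bash
python3 - <<'E'
from h import *
def B(px,z): return [w2b(p).round(1).tolist() for p in back("side",px,z)]
v=np.array([[172,226],[180,265],[190,300],[205,343]])/5.6-0.5+[235,165]
print("v3 knobs",B(v,20))
hl=np.array([[245,340],[265,347]])/5.6-.5+[235,165]; print("v3 handle4 left",B(hl,19))
comb=np.array([[355,343],[372,285],[340,330]])/5.6-.5+[235,165]; print("comb lowest",B(comb,15.3),B(comb,30.3))
d=np.array([[160,105],[167,160],[190,228],[210,285],[215,65],[272,225]])/8.23-.5+[243,192]
print("now knobs",B(d[:4],20),"handles z24",B(d[4:],24))
s4=np.array([[60,158],[77,225],[97,303],[120,383]])/5.6-.5+[235,165]; print("screws z30",B(s4,30))
sc=np.array([[18,12],[45,108],[75,227],[110,343]])/8.23-.5+[243,192]; print("screws z30",B(sc,30))
t=np.array([[75,92],[79,226],[82,373],[87,505]])/2.4; print("screws top", [w2b(back("top",proj("top",[640-q[1],220-q[0],17]),30)[0]) for q in t])
E
```

```text
v3 knobs [[-94.7, 32.7], [-96.6, 2.5], [-97.1, -23.9], [-96.4, -55.2]]
v3 handle4 left [[-78.9, -56.9], [-71.5, -64.0]]
comb lowest [[-31.9, -68.0], [-14.4, -30.3], [-36.1, -57.4]] [[-35.9, -85.4], [-18.8, -48.5], [-40.0, -75.1]]
now knobs [[-102.5, 37.6], [-105.5, 8.8], [-104.8, -26.4], [-104.0, -54.6]] handles z24 [[-82.3, 48.5], [-81.3, -36.7]]
screws z30 [[-138.2, 87.5], [-138.4, 32.3], [-138.7, -27.0], [-137.8, -83.0]]
screws z30 [[-139.7, 86.8], [-139.1, 32.7], [-139.5, -28.7], [-138.2, -84.0]]
screws top [array([-138.98,   84.17]), array([-138.96,   28.93]), array([-139.51,  -31.65]), array([-139.06,  -86.07])]
```

>>> move_arm:
  increments: [0,0,0,0.01,-0.3,0,-1,0,0,0,0.02,-0.7,0,-1,0,0,0,0.03,-1.0,0,-1,0,0,0,0.2,-1.0,0,-1,0,0,0,0.4,-1.0,0,-1,0,0,0,0.6,-0.99,0,-1,0,0,0,0.8,-0.98,0,-1,0,0,0,0.9,-0.98,0,-1,0,0,0,0.9,-0.98,0,-1]

```text
t: 11.3
tcp_pos: [527.1, 77.4, 213.0]
orientation: [[1.0, 0.029, 0.0], [0.029, -1.0, 0.0], [0.0, -0.0, -1.0]]
contact_force: [-0.7, -0.0, -1.4]
width: 17.5
finger_force: 61.8
```

```bash
python3 st.py; sed -i 's/(-140,-60),(-62,66),1.6/(-116,-60),(-64,64),1.6/' kside.py; python3 kside.py side4.npy
```

```text
t 11.3 board xy [-32.02   8.99] tip 15.304656106211354 F board -0.012091070723166078 -0.6859008909631911 -1.4482267228432097 M [-0.   -0.04 -0.05] yaw 0.028855137362311174
-116.0 -61.60000000000019
   64 ...................................
   62 ..oo...............................
   61 .ooo...............................
   59 oooo...............................
   58 oooo...............................
   56 oooo...............................
   54 oooo...............................
   53 oooo............................rrr
   51 oooo.......................rrrrrrrr
   50 ooo.....................rrrr..rrrrr
   48 ooo....................rrrrr...rrrr
   46 oo....................rrrrrr...rrrr
   45 oo....................rrrrr...rrrrr
   43 ooo...................rrrrrr..rrrrr
   42 ooo..................rrrrrrrrrrrrrr
   40 oooo.................rrrrrrrrrrrrrr
   38 oooooo...r...........rrrrrrrrrrrrrr
   37 oooooo..rrrr........##rrrrrrrrrrrrr
   35 ooooooo.r##rr...#######rrrrrrrrrrrr
   34 ooooooo######..##...####rrrrrr#####
   32 ooooooo#####.........##############
   30 ooooooo####...
[... 1757 characters left out ...]
................############
  -38 oooo...................############
  -40 ooo....................############
  -42 oo....................######...####
  -43 oo....................#####r...####
  -45 oo....................#####r...####
  -46 oooo.................#######..r####
  -48 ooooo...............###############
  -50 oooooo.............################
  -51 oooooo..###########################
  -53 ooooooo############################
  -54 ooooooo############################
  -56 ooooooo############################
  -58 oooooo.######........##############
  -59 oooooo.#####..........#############
  -61 ..ooo..####...........#############
  -62 ........##.............############
```

```bash
cat > blades.py <<'E'
from knobs import *
from scipy.signal import find_peaks
for n,a in (("side",grab("side",6)),("top",grab("top",4))):
    xs,ys,v=boardview(n,a,17,(-20,140),(-75,85),1)
    sat=cv2.GaussianBlur(cv2.cvtColor(v,cv2.COLOR_BGR2HSV)[...,1].astype(np.float32),(7,1),0)
    print(n)
    for x in range(0,136,12):
        c=sat[:,x+20]; i,p=find_peaks(-c,prominence=25)
        print(x,[(int(ys[k]),int(q)) for k,q in zip(i,p["prominences"])])
E
python3 blades.py
```

```text
side
0 [(25, 75), (-6, 103), (-37, 81)]
12 [(58, 66), (26, 60), (-5, 82), (-34, 75)]
24 [(60, 48), (30, 69), (-1, 80), (-32, 77)]
36 [(62, 49), (32, 71), (1, 76), (-30, 75)]
48 [(64, 43), (34, 63), (4, 80), (-28, 77)]
60 [(67, 50), (37, 52), (6, 72), (-26, 88)]
72 [(70, 36), (40, 62), (9, 68), (-24, 76)]
84 [(71, 33), (42, 62), (13, 62), (-20, 64), (-45, 35)]
96 [(46, 34), (16, 47), (-17, 42)]
108 [(22, 26)]
120 []
132 []
top
0 [(65, 45)]
12 [(56, 95), (30, 50)]
24 [(58, 75), (34, 116), (-2, 76)]
36 [(61, 69), (31, 55), (1, 77), (-30, 65)]
48 [(63, 65), (34, 49), (4, 64), (-28, 62)]
60 [(66, 56), (36, 72), (6, 49), (-26, 57)]
72 [(68, 63), (39, 75), (9, 43), (-24, 62)]
84 [(70, 65), (41, 67), (11, 51), (-22, 75)]
96 [(14, 49)]
108 [(25, 31)]
120 [(26, 28)]
132 [(25, 25)]
```

>>> move_arm:
  increments: [0,0,0,-0.24,-0.4,0,-1,0,0,0,-0.48,-0.81,0,-1,0,0,0,-0.18,-2.1,0,-1,0,0,0,0.11,-3.4,0,-1,0,0,0,0.41,-4.7,0,-1,0,0,0,0.7,-6.0,0,-1,0,0,0,1.0,-7.3,0,-1,0,0,0,1.29,-8.6,0,-1,0,0,0,1.59,-9.9,0,-1,0,0,0,1.88,-11.15,0,-1]

```text
t: 13.1
tcp_pos: [546.0, -35.4, 213.0]
orientation: [[1.0, 0.029, 0.0], [0.029, -1.0, -0.0], [0.0, 0.0, -1.0]]
contact_force: [0.5, 0.3, -1.4]
width: 17.3
finger_force: 61.9
```

```bash
python3 st.py; python3 blades.py
```

```text
t 13.1 board xy [81.28 24.55] tip 15.321726366164313 F board -0.26107888698981463 0.5538318885669152 -1.4015759334698763 M [ 0.03  0.04 -0.05] yaw 0.028585654983813866
side
0 [(55, 51), (25, 65), (-6, 92), (-37, 101)]
12 [(58, 53), (27, 69), (-3, 99), (-35, 96)]
24 [(60, 53), (30, 65), (-1, 100), (-32, 98)]
36 [(62, 54), (31, 74), (1, 94), (-30, 99)]
48 [(64, 49), (32, 67), (5, 94), (-28, 96)]
60 [(66, 52), (35, 57), (7, 99), (-26, 98)]
72 [(69, 73), (39, 89), (8, 101), (-23, 96)]
84 []
96 []
108 []
120 [(24, 35)]
132 []
top
0 [(53, 77), (24, 60), (-6, 79), (-37, 81)]
12 [(55, 46), (26, 85), (-4, 88), (-35, 83)]
24 [(53, 115), (-1, 84), (-33, 86)]
36 [(34, 28), (1, 86), (-30, 83)]
48 [(3, 36), (-28, 65)]
60 []
72 []
84 []
96 []
108 []
120 []
132 []
```

>>> move_arm:
  increments: [0,0,0,-0.3,-0.01,0,-1,0,0,0,-0.6,-0.02,0,-1,0,0,0,-0.85,-0.03,0,-1,0,0,0,-1.1,-0.03,0,-1,0,0,0,-1.35,-0.04,0,-1,0,0,0,-1.6,-0.05,0,-1,0,0,0,-1.85,-0.06,0,-1,0,0,0,-2.1,-0.06,0,-1,0,0,0,-2.35,-0.07,0,-1,0,0,0,-2.6,-0.08,0,-1]

```text
t: 14.6
tcp_pos: [519.7, -35.0, 213.1]
orientation: [[1.0, 0.029, 0.0], [0.029, -1.0, -0.0], [0.0, 0.0, -1.0]]
contact_force: [1.7, -0.0, 0.2]
width: 17.2
finger_force: 61.9
```

```bash
python3 st.py; python3 blades.py; python3 kside.py side5.npy
```

```text
t 14.6 board xy [80.1  -1.81] tip 15.41359669933371 F board 0.0970983277828731 1.730098473739569 0.17746690187238412 M [-0.13 -0.33  0.04] yaw 0.02877629220180756
side
0 [(45, 46), (10, 68), (-20, 76), (-46, 98)]
12 [(45, 55), (11, 74), (-3, 30), (-19, 85), (-46, 96)]
24 [(46, 53), (12, 68), (-18, 88), (-46, 95)]
36 [(46, 47), (13, 67), (-17, 103), (-46, 97)]
48 [(47, 45), (12, 62), (-17, 100), (-46, 98)]
60 [(46, 52), (12, 63), (-16, 102), (-46, 95)]
72 [(46, 80), (14, 85), (-15, 99), (-45, 97)]
84 [(41, 88)]
96 []
108 [(-13, 40)]
120 [(62, 61), (22, 30)]
132 [(50, 25)]
top
0 [(44, 63), (9, 81), (-20, 33), (-47, 87)]
12 [(44, 66), (10, 51), (-19, 84), (-46, 78)]
24 [(45, 63), (23, 106), (-19, 76), (-46, 74)]
36 [(35, 26), (-18, 88), (-46, 81)]
48 [(-20, 28), (-46, 69)]
60 []
72 []
84 []
96 []
108 []
120 []
132 []
-116.0 -61.60000000000019
   64 ...................................
   62 ..oo...............................
   61 oooo...............................
   59 oooo...............................
   58 oooo...............................
   56 oooo......................rrrrrr
[... 2411 characters left out ...]
...............rrrrr..rrrrrr
  -38 oooo..................rrrr....rrrrr
  -40 oooo...r..............rrrr....rrrrr
  -42 oo.....r.............rrrrr....rrrrr
  -43 oo.....rr............rrrrr...rrrrrr
  -45 oooo...rr...........rrrrrrrrrrrrrrr
  -46 oooooo###r........r#rrrrrrrrrrrrrrr
  -48 oooooo.##############rrrrrrrrrrrrrr
  -50 ooooooo#######..#####rrrrrrrrrrrrrr
  -51 ooooooo####.......####rrrrrrrrrrrrr
  -53 ooooooo##...........####r###rrrrrrr
  -54 oooooo..............###############
  -56 oooooo...............##############
  -58 ooooo................##############
  -59 .oooo..................############
  -61 ...........................##......
  -62 ...................................
```

>>> move_arm:
  increments: [0,0,0,0.05,0.5,0,-1,0,0,0,0,1.7,0,-1,0,0,0,-0.04,2.9,0,-1,0,0,0,-0.09,4.1,0,-1,0,0,0,-0.13,5.3,0,-1,0,0,0,-0.17,6.5,0,-1,0,0,0,-0.21,7.7,0,-1,0,0,0,-0.25,8.9,0,-1,0,0,0,-0.29,10.1,0,-1,0,0,0,-0.29,10.8,0,-1]

```text
t: 16.4
tcp_pos: [516.8, 74.5, 213.1]
orientation: [[1.0, 0.03, 0.0], [0.03, -1.0, 0.0], [0.0, -0.0, -1.0]]
contact_force: [0.5, 0.6, -1.8]
width: 17.2
finger_force: 61.9
```

>>> move_arm:
  increments: [0,0,0,0,0,0,-1,0,0,0,0.1,0,0,-1,0,0,0,0.25,0.01,0,-1,0,0,0,0.4,0.01,0,-1,0,0,0,0.55,0.02,0,-1,0,0,0,0.7,0.02,0,-1,0,0,0,0.85,0.03,0,-1,0,0,0,0.95,0.03,0,-1,0,0,0,0.95,0.03,0,-1]

```text
t: 17.3
tcp_pos: [526.4, 73.2, 212.9]
orientation: [[1.0, 0.029, -0.0], [0.029, -1.0, -0.0], [-0.0, 0.0, -1.0]]
contact_force: [-0.6, 0.3, -0.6]
width: 16.8
finger_force: 61.9
```

```bash
python3 st.py; python3 blades.py; sed -i 's/(-64,64),1.6/(-64,64),2/' kside.py;  python3 kside.py side6.npy
```

```text
t 17.3 board xy [-27.9    8.12] tip 15.246973199224811 F board -0.32532811759645375 -0.5949000306973848 -0.6368649454692032 M [-0.08  0.28 -0.01] yaw 0.028756210421217225
side
0 [(66, 33), (15, 82), (-13, 91), (-44, 76)]
12 [(46, 69), (16, 78), (-15, 102), (-46, 82)]
24 [(46, 39), (16, 81), (-14, 67), (-45, 95)]
36 [(46, 46), (17, 74), (-14, 83), (-45, 88)]
48 [(47, 38), (18, 74), (-14, 86), (-45, 80)]
60 [(47, 48), (17, 47), (-13, 79), (-44, 81)]
72 [(46, 50), (18, 78), (-11, 68), (-45, 66)]
84 [(48, 46), (18, 72), (-11, 72), (-45, 54)]
96 [(48, 28), (20, 55), (-12, 55), (-44, 52)]
108 [(23, 25)]
120 []
132 []
top
0 []
12 [(33, 42)]
24 [(43, 28), (20, 81), (-13, 26)]
36 [(44, 46), (17, 71), (-14, 102), (-45, 31)]
48 [(45, 74), (17, 82), (-13, 65), (-45, 81)]
60 [(45, 73), (17, 60), (-13, 61), (-45, 61)]
72 [(44, 80), (18, 55), (-13, 59), (-45, 49)]
84 [(44, 77), (18, 51), (-13, 82), (-44, 53)]
96 [(46, 29), (19, 57), (-12, 58), (-45, 36)]
108 [(26, 27)]
120 [(26, 28)]
132 [(25, 25)]
-116 -62
   64 ............................
   62 ..o.........................
   60 oooo............
[... 1447 characters left out ...]

  -24 ooooo.............##########
  -26 ooooo.............##########
  -28 ooooo.............##########
  -30 ooooo.............##########
  -32 oooo..............##########
  -34 oooo.............###########
  -36 oooo.............#####.#####
  -38 oooo.............####..r####
  -40 oooo###.........#####...####
  -42 oo..#####.##..#######..#####
  -44 oo.o########################
  -46 ooooo#######################
  -48 ooooo.######...#############
  -50 oooooo#.........############
  -52 ooooo...........############
  -54 ooooo...........############
  -56 ooooo............###########
  -58 oooo.............###########
  -60 oooo........................
  -62 ............................
```

>>> move_arm:
  increments: [0,0,0,-0.2,0,0,-1,0,0,0,-0.4,-0.01,0,-1,0,0,0,-0.56,-0.02,0,-1,0,0,0,-0.57,0.2,0,-1,0,0,0,-0.57,0.4,0,-1,0,0,0,-0.58,0.6,0,-1,0,0,0,-0.58,0.75,0,-1,0,0,0,-0.59,0.9,0,-1,0,0,0,-0.59,1.05,0,-1,0,0,0,-0.6,1.18,0,-1]

```text
t: 19.1
tcp_pos: [520.4, 84.8, 213.0]
orientation: [[1.0, 0.028, -0.0], [0.028, -1.0, -0.001], [-0.0, 0.001, -1.0]]
contact_force: [0.5, -1.7, -0.2]
width: 17.2
finger_force: 61.9
```

```bash
python3 st.py; python3 blades.py | head -12;  python3 kside.py side7.npy
```

```text
t 19.1 board xy [-39.68   2.48] tip 15.284496664153693 F board 1.733023681886523 0.4497672246346389 -0.1970021501521294 M [-0.33 -0.03  0.  ] yaw 0.028452324937193
side
0 [(47, 82), (15, 65), (-15, 106), (-45, 75)]
12 [(46, 33), (16, 75), (-15, 69), (-44, 73)]
24 [(46, 44), (16, 79), (-14, 72), (-44, 71)]
36 [(46, 48), (16, 67), (-14, 83), (-44, 82)]
48 [(48, 45), (17, 56), (-14, 83), (-44, 88)]
60 [(47, 50), (17, 68), (-12, 64), (-44, 77)]
72 [(46, 54), (18, 80), (-12, 75), (-42, 61)]
84 [(48, 48), (19, 74), (-14, 81), (-43, 64)]
96 [(21, 38), (-11, 40), (-41, 35)]
108 [(22, 26)]
120 []
-116 -62
   64 ............................
   62 ..o.........................
   60 oooo........................
   58 ooo.........................
   56 ooo................rrrrrr.rr
   54 ooo..............rrrr.rrrrrr
   52 ooo.............rrrrrrrrrrrr
   50 ooo............rrrrrrrrrrrrr
   48 oooo...........rrrrrrrrrrrrr
   46 oooo..rr......rrrrrrrrrrrrrr
   44 ooooo.###...###rrrrrrrrrrrrr
   42 ooooo.###...####rrrrrrrrrrrr
   40 ooooo........####rrrrrrrrrrr
   38 ooooo..........#############
   36 
[... 1043 characters left out ...]

  -24 ooooo..........#############
  -26 ooooo..........#############
  -28 ooooo...........############
  -30 ooooo...........############
  -32 ooooo...........############
  -34 ooooo...........############
  -36 oooo............####..######
  -38 oooo#..........#####..r#####
  -40 ooo.##.........#####..r#####
  -42 ooo####.......######..######
  -44 ooo.########################
  -46 ooooo#######################
  -48 ooooo.######################
  -50 oooooo#.......##############
  -52 ooooo..........#############
  -54 ooooo..........#############
  -56 ooooo..........#############
  -58 oooo............############
  -60 .ooo....................###.
  -62 ............................
```

>>> move_arm:
  increments: [0,0,0,0,0.1,0,-1,0,0,0,-0.01,0.2,0,-1,0,0,0,-0.01,0.3,0,-1,0,0,0,-0.01,0.4,0,-1,0,0,0,-0.02,0.5,0,-1,0,0,0,-0.02,0.6,0,-1,0,0,0,-0.02,0.7,0,-1]

```text
t: 20.6
tcp_pos: [520.2, 92.2, 213.0]
orientation: [[1.0, 0.029, -0.0], [0.029, -1.0, -0.0], [-0.0, 0.0, -1.0]]
contact_force: [0.7, -1.1, -1.3]
width: 17.2
finger_force: 61.9
```

```bash
python3 st.py
```

```text
t 20.6 board xy [-47.     2.45] tip 15.317689890069886 F board 1.1308829112611893 0.6405365520130312 -1.2703880071914455 M [-0.36  0.03  0.01] yaw 0.02886088455099618
```

>>> move_arm:
  increments: [0,0,0,0,0.1,0,-1,0,0,0,-0.01,0.2,0,-1,0,0,0,-0.01,0.3,0,-1,0,0,0,-0.01,0.4,0,-1]

```text
t: 21.0
tcp_pos: [520.2, 96.0, 213.0]
orientation: [[1.0, 0.029, 0.0], [0.029, -1.0, -0.0], [0.0, 0.0, -1.0]]
contact_force: [0.9, -2.9, -1.4]
width: 17.3
finger_force: 61.9
```

```bash
python3 st.py
```

```text
t 21.0 board xy [-50.8    2.57] tip 15.319543007426915 F board 2.9270301881168117 0.7686571041439649 -1.4085527762042573 M [-0.71 -0.11  0.02] yaw 0.028731481194777832
```

>>> move_arm:
  increments: [0,0,0,0,0.05,0,-1,0,0,0,0,0.1,0,-1,0,0,0,0,0.15,0,-1,0,0,0,-0.01,0.2,0,-1,0,0,0,-0.01,0.2,0,-1]

```text
t: 21.5
tcp_pos: [520.2, 96.7, 213.0]
orientation: [[1.0, 0.028, -0.0], [0.028, -1.0, -0.002], [-0.0, 0.002, -1.0]]
contact_force: [1.9, -6.4, 0.0]
width: 17.5
finger_force: 62.0
```

```bash
python3 st.py
```

```text
t 21.5 board xy [-51.59   2.58] tip 15.31833165554795 F board 6.472160562751102 1.6709756142169077 0.02452647703669031 M [-1.42 -0.22  0.08] yaw 0.027821660203425413
```

>>> move_arm:
  increments: [0,0,0,0,0.05,0,-1,0,0,0,0,0.1,0,-1,0,0,0,0,0.1,0,-1]

```text
t: 21.8
tcp_pos: [520.2, 97.1, 213.0]
orientation: [[1.0, 0.027, -0.0], [0.027, -1.0, -0.003], [-0.0, 0.003, -1.0]]
contact_force: [1.2, -7.4, -0.7]
width: 17.2
finger_force: 62.1
```

```bash
python3 st.py
```

```text
t 21.8 board xy [-51.93   2.64] tip 15.318879171801228 F board 7.4738934144803855 0.9592478200680055 -0.6826379685551067 M [-1.79 -0.2   0.08] yaw 0.027398274023221085
```

>>> move_arm:
  increments: [0,0,0,0,0.05,0,-1,0,0,0,0,0.1,0,-1,0,0,0,0,0.15,0,-1,0,0,0,-0.01,0.15,0,-1]

```text
t: 22.2
tcp_pos: [520.2, 97.6, 213.0]
orientation: [[1.0, 0.027, -0.001], [0.027, -1.0, -0.004], [-0.001, 0.004, -1.0]]
contact_force: [1.3, -9.6, 0.5]
width: 17.1
finger_force: 62.1
```

```bash
python3 st.py
```

```text
t 22.2 board xy [-52.47   2.67] tip 15.310532920071012 F board 9.641071250574377 0.9998240897193422 0.5246953833521257 M [-2.3  -0.29  0.14] yaw 0.026778848056963803
```

>>> move_arm:
  increments: [0,0,0,0,0.05,0,-1,0,0,0,0,0.1,0,-1,0,0,0,0,0.15,0,-1,0,0,0,-0.01,0.15,0,-1]

```text
t: 22.6
tcp_pos: [520.2, 98.1, 213.0]
orientation: [[1.0, 0.026, -0.001], [0.026, -1.0, -0.006], [-0.001, 0.006, -1.0]]
contact_force: [0.7, -12.3, 0.7]
width: 17.2
finger_force: 62.2
```

```bash
python3 st.py
```

```text
t 22.6 board xy [-52.96   2.69] tip 15.304848518075431 F board 12.275084920247934 0.29484167537705863 0.6988718304132002 M [-2.89 -0.35  0.09] yaw 0.02601606458886769
```

>>> move_arm:
  increments: [0,0,0,0,0.05,0,-1,0,0,0,0,0.1,0,-1,0,0,0,0,0.15,0,-1,0,0,0,-0.01,0.15,0,-1]

```text
t: 23.0
tcp_pos: [520.2, 98.6, 213.0]
orientation: [[1.0, 0.025, -0.001], [0.025, -1.0, -0.007], [-0.001, 0.007, -1.0]]
contact_force: [1.2, -14.5, 1.9]
width: 17.4
finger_force: 62.2
```

```bash
python3 st.py
```

```text
t 23.0 board xy [-53.47   2.7 ] tip 15.285931205401596 F board 14.567498533058354 0.7822827839043366 1.8676262985137633 M [-3.42 -0.4   0.07] yaw 0.025262119179679614
```

>>> move_arm:
  increments: [0,0,0,0,0.05,0,-1,0,0,0,0,0.1,0,-1,0,0,0,0,0.1,0,-1]

```text
t: 23.3
tcp_pos: [520.3, 99.0, 213.0]
orientation: [[1.0, 0.025, -0.001], [0.025, -1.0, -0.008], [-0.001, 0.008, -1.0]]
contact_force: [1.7, -15.9, 2.8]
width: 17.4
finger_force: 62.3
```

```bash
python3 st.py
```

```text
t 23.3 board xy [-53.84   2.75] tip 15.301504511405966 F board 15.95757862777678 1.2285276605517232 2.8047776805641735 M [-3.76 -0.41  0.07] yaw 0.024783774173497745
```

>>> move_arm:
  increments: [0,0,0.002,0,0.05,0,-1,0,0,0.004,0,0.1,0,-1,0,0,0.005,0,0.15,0,-1,0,0,0.005,-0.01,0.15,0,-1]

```text
t: 23.7
tcp_pos: [520.3, 99.5, 213.0]
orientation: [[1.0, 0.029, -0.001], [0.029, -1.0, -0.01], [-0.002, 0.01, -1.0]]
contact_force: [2.6, -17.3, 3.0]
width: 17.1
finger_force: 62.4
```

```bash
sed -i 's/^print("t"/z=np.array(s["orientation"])[:,2]; print("TIP",w2b(np.array(t)+198*z))\n&/' st.py; python3 st.py
```

```text
TIP [-52.41   2.47]
t 23.7 board xy [-54.35   2.8 ] tip 15.31437980722697 F board 17.33054986105375 2.116312191735115 3.0210353230861533 M [-4.32 -0.47  0.08] yaw 0.02878275398250824
```

>>> move_arm:
  increments: [0,0,0,0,0.05,0,-1,0,0,0,0,0.1,0,-1,0,0,0,0,0.1,0,-1,0,0,0,0,0.1,0,-1]

```text
t: 24.1
tcp_pos: [520.4, 99.9, 213.0]
orientation: [[1.0, 0.028, -0.002], [0.028, -1.0, -0.011], [-0.002, 0.011, -1.0]]
contact_force: [2.0, -19.0, 3.6]
width: 17.2
finger_force: 62.5
```

```bash
python3 st.py
```

```text
TIP [-52.59   2.48]
t 24.1 board xy [-54.7    2.87] tip 15.332468827018943 F board 19.018904905441087 1.4141773484313225 3.6312073199680484 M [-4.62 -0.42  0.06] yaw 0.028161978274708406
```

>>> move_arm:
  increments: [0.002,0,0,0,0.04,0,-1,0.004,0,0.001,0,0.08,0,-1,0.004,0,0.001,0,0.1,0,-1,0.004,0,0.001,0,0.1,0,-1]

```text
t: 24.5
tcp_pos: [520.4, 99.8, 213.0]
orientation: [[1.0, 0.028, -0.002], [0.028, -1.0, -0.008], [-0.002, 0.008, -1.0]]
contact_force: [1.9, -22.4, 3.7]
width: 17.4
finger_force: 62.7
```

```bash
python3 st.py
```

```text
TIP [-52.99   2.46]
t 24.5 board xy [-54.62   2.91] tip 15.306419388548392 F board 22.48121730078225 1.2233010946454557 3.722018123220175 M [-5.31 -0.5   0.02] yaw 0.02830831911354042
```

>>> move_arm:
  increments: [0.002,0,0,0,0.04,0,-1,0.004,0,0.001,0,0.08,0,-1,0.004,0,0.001,0,0.1,0,-1,0.004,0,0.001,0,0.1,0,-1]

```text
t: 24.9
tcp_pos: [520.5, 99.7, 213.0]
orientation: [[1.0, 0.029, -0.002], [0.029, -1.0, -0.006], [-0.003, 0.006, -1.0]]
contact_force: [2.2, -25.0, 5.5]
width: 17.3
finger_force: 63.0
```

```bash
python3 st.py
```

```text
TIP [-53.38   2.48]
t 24.9 board xy [-54.55   2.99] tip 15.270216288898638 F board 25.04046724325196 1.506666210465115 5.5385102916051645 M [-5.85 -0.48  0.03] yaw 0.028560431594691692
```

>>> move_arm:
  increments: [0.002,0,0,0,0.03,0,-1,0.004,0,0,0,0.06,0,-1,0.004,0,0,0,0.06,0,-1]

```text
t: 25.2
tcp_pos: [520.5, 99.7, 212.9]
orientation: [[1.0, 0.028, -0.003], [0.028, -1.0, -0.003], [-0.003, 0.003, -1.0]]
contact_force: [1.5, -25.2, 5.9]
width: 17.2
finger_force: 63.1
```

```bash
python3 st.py; python3 kside.py side8.npy; python3 - <<'E'
from h import *
for px in (-1,0): pass
E
```

```text
TIP [-54.07   2.47]
t 25.2 board xy [-54.58   3.01] tip 15.234850630446573 F board 25.20089006366783 0.7486988854217209 5.8793320044623885 M [-6.21 -0.48  0.01] yaw 0.02792915488835232
-116 -62
   64 ...........................o
   62 ..o.......................#o
   60 oooo.......................o
   58 oooo.......................o
   56 oooo........r..r....rr..r#oo
   54 ooo.......rrr...rrrrrr..r#oo
   52 ooo.......rrr...rrrrr...r#oo
   50 oo.......rrrr...rrrrr...r#oo
   48 ooo......rrrrr.rrrrrrrrrr#oo
   46 ooo.....rrrrrrrrrrrrrrrrr#oo
   44 oooo..###rrrrrrrrrrrrrrr#.oo
   42 ooooo####rrrrrrrrrrrrrrr#.oo
   40 ooooo....rrrrrrrrrrrrrr##ooo
   38 ooooo....################ooo
   36 ooooo.....###############ooo
   34 ooooo.....###############ooo
   32 oooo......############r##.oo
   30 oooo......###rrrrrrrrrrr##oo
   28 oooo......rrrrrrrrrrrrrrr#oo
   26 oooo......rrrrrrrrrrrrrrr#oo
   24 ooo.......rrrrrrrrrrrrrrr#oo
   22 ooo.......rrrr.rrr##rrrrr#.o
   20 ooo.......rrr...r####rrr####
   18 ooo......rrrr...############
   16 ooo......#r##..#############
   14 oooo...##################
[... 633 characters left out ...]

  -24 ooooo....##################.
  -26 ooooo....##################.
  -28 ooooo....##################.
  -30 ooooo.....#################.
  -32 oooo......#################.
  -34 oooo......#################.
  -36 oooo.....#####..######r####.
  -38 ooo......####...#####r.r###.
  -40 ooo.....#####...#####..r###.
  -42 oo.#....#####...######r####.
  -44 ooo.#######################.
  -46 ooooo######################.
  -48 ooooo.#####################.
  -50 oooooo.####################.
  -52 ooooo...###################.
  -54 ooooo...###################.
  -56 ooooo....##################.
  -58 oooo.....##################.
  -60 oooo......##......#.........
  -62 ..oo........................
```

>>> move_arm:
  increments: [0.002,0,0,0,0.03,0,-1,0.004,0,0,0,0.06,0,-1,0.004,0,0,0,0.06,0,-1]

```text
t: 25.8
tcp_pos: [520.4, 100.9, 212.9]
orientation: [[1.0, 0.028, -0.002], [0.028, -1.0, 0.003], [-0.002, -0.003, -1.0]]
contact_force: [1.5, -19.9, 3.8]
width: 17.3
finger_force: 62.9
```

```bash
python3 st.py
```

```text
TIP [-56.29   2.54]
t 25.8 board xy [-55.75   2.99] tip 15.21161405444758 F board 19.93813732890239 0.9172115966866359 3.764231770073139 M [-4.67 -0.36 -0.07] yaw 0.02760021554126305
```

>>> move_arm:
  increments: [0.002,0,0,0,0.03,0,-1,0.004,0,0,0,0.06,0,-1,0.004,0,0,0,0.06,0,-1]

```text
t: 26.1
tcp_pos: [520.5, 101.5, 212.9]
orientation: [[1.0, 0.029, -0.002], [0.029, -1.0, 0.006], [-0.002, -0.006, -1.0]]
contact_force: [1.9, -24.3, 4.7]
width: 17.3
finger_force: 63.1
```

```bash
python3 st.py
```

```text
TIP [-57.5    2.63]
t 26.1 board xy [-56.31   3.04] tip 15.186857091117332 F board 24.31514624451294 1.2315384598151546 4.673650999043081 M [-5.88 -0.47  0.21] yaw 0.029310879494203555
```

```bash
cat > edge.py <<'E'
from knobs import *
def edge(img,z,y,x0,x1,ch):
    "x of the steepest step of channel ch along a band about row y at height z"
    xs,_,v=boardview("side",img,z,(x0,x1),(y-6,y+6),.5)
    p=cv2.GaussianBlur(v.astype(np.float32),(9,1),0).mean(0)[:,ch]; g=np.abs(np.gradient(p)); k=g.argmax()
    w=slice(max(k-6,0),k+7); return (xs[w]*g[w]).sum()/g[w].sum()
def rep(img): return "handle",np.array([edge(img,24,y,-114,-76,2) for y in(45,15,-15,-45)]),"rail",np.array([edge(img,30,y,-138,-122,1) for y in(72,80)]),"handle low",np.array([edge(img,18,y-8,-114,-76,2) for y in(45,15,-15,-45)])
if __name__=="__main__":
    for f in("side7.npy","side8.npy"): print(*rep(np.load(f)))
    a=grab("side",6); np.save("side9.npy",a); print(*rep(a))
E
python3 edge.py
```

```text
handle [-88.93 -87.45 -87.95 -88.45] rail [-130.4 -134.6] handle low [-86.89 -87.32 -86.9  -87.08]
handle [-109.92 -100.99 -101.89 -101.03] rail [-130.39 -134.58] handle low [ -99.31 -100.4   -99.79 -100.07]
handle [-110.52 -110.   -104.66 -103.95] rail [-130.39 -134.56] handle low [-102.8  -102.91 -102.33 -103.15]
```

>>> move_arm:
  increments: [0,0,0,0,0.03,0,-1,0,0,0,0,0.07,0,-1,0,0,0,0,0.1,0,-1,0,0,0,0,0.1,0,-1]

```text
t: 26.8
tcp_pos: [520.5, 101.7, 212.9]
orientation: [[1.0, 0.029, -0.003], [0.029, -1.0, 0.005], [-0.002, -0.005, -1.0]]
contact_force: [1.6, -26.2, 5.2]
width: 16.9
finger_force: 63.2
```

```bash
python3 st.py; python3 edge.py | tail -1
```

```text
TIP [-57.52   2.59]
t 26.8 board xy [-56.58   3.08] tip 15.180652581809 F board 26.186358823587465 0.822510532876776 5.20927082062685 M [-6.31 -0.49  0.22] yaw 0.028891071475824228
handle [-110.53 -109.98 -104.46 -103.91] rail [-130.19 -134.57] handle low [-102.76 -102.93 -102.34 -102.97]
```

>>> move_arm:
  increments: [0,0,0.004,0,0,0,-1,0,0,0.008,0,0,0,-1,0,0,0.008,0,0,0,-1]

```text
t: 27.4
tcp_pos: [520.5, 101.7, 212.9]
orientation: [[0.999, 0.035, -0.003], [0.035, -0.999, 0.005], [-0.003, -0.005, -1.0]]
contact_force: [1.0, -26.4, 5.2]
width: 17.4
finger_force: 63.3
```

```bash
python3 st.py; python3 edge.py | tail -1
```

```text
TIP [-57.54   2.58]
t 27.4 board xy [-56.52   3.11] tip 15.19374473567899 F board 26.388708078279873 0.26312283709267137 5.185418725289994 M [-6.19 -0.51 -0.12] yaw 0.035482566542448524
handle [-110.53 -103.97 -104.5  -103.89] rail [-130.17 -134.39] handle low [-102.76 -102.96 -102.42 -102.94]
```

>>> move_arm:
  increments: [0,0,-0.006,0,0,0,-1,0,0,-0.012,0,0,0,-1,0,0,-0.012,0,0,0,-1]

```text
t: 28.0
tcp_pos: [520.5, 101.8, 212.9]
orientation: [[1.0, 0.026, -0.003], [0.026, -1.0, 0.005], [-0.002, -0.005, -1.0]]
contact_force: [1.9, -26.1, 6.3]
width: 17.4
finger_force: 63.4
```

```bash
python3 st.py; python3 edge.py | tail -1
```

```text
TIP [-57.55   2.58]
t 28.0 board xy [-56.63   3.05] tip 15.164115979527594 F board 26.13796901838659 1.1141601713852127 6.271210251947554 M [-6.36 -0.46  0.31] yaw 0.02551925031170189
handle [-110.53 -110.21 -104.53 -110.14] rail [-130.37 -134.65] handle low [-102.77 -102.96 -102.48 -103.18]
```

>>> move_arm:
  increments: [0,0,0.004,0,0.05,0,-1,0,0,0.006,0,0.08,0,-1,0,0,0.006,0,0.08,0,-1,0,0,0.006,0,0.08,0,-1]

```text
t: 28.7
tcp_pos: [520.6, 102.0, 212.9]
orientation: [[1.0, 0.03, -0.003], [0.03, -1.0, 0.004], [-0.003, -0.004, -1.0]]
contact_force: [0.9, -27.9, 6.6]
width: 17.5
finger_force: 63.4
```

```bash
python3 st.py; python3 edge.py | tail -1
```

```text
TIP [-57.59   2.59]
t 28.7 board xy [-56.81   3.13] tip 15.16473970588524 F board 27.951526486357217 0.10031272077422404 6.5693240490991665 M [-6.64 -0.44  0.13] yaw 0.030189582661605305
handle [-110.53 -110.18 -104.49 -103.85] rail [-130.2  -134.67] handle low [-102.75 -103.19 -102.46 -103.07]
```

>>> move_arm:
  increments: [-0.004,0,0,0.01,-0.3,0,-1,-0.01,0,0,0.02,-0.6,0,-1,-0.015,0,0,0.03,-0.9,0,-1,-0.02,0,0,0.04,-1.2,0,-1,-0.02,0,0,0.05,-1.5,0,-1,-0.02,0,0,0.06,-1.8,0,-1,-0.02,0,0,0.07,-2.2,0,-1,-0.02,0,0,0.07,-2.2,0,-1]

```text
t: 29.8
tcp_pos: [520.2, 90.4, 213.0]
orientation: [[0.999, 0.037, -0.0], [0.037, -0.999, -0.0], [-0.0, 0.0, -1.0]]
contact_force: [-0.2, 0.8, -0.8]
width: 17.5
finger_force: 62.0
```

```bash
python3 st.py; python3 edge.py | tail -1; python3 blades.py
```

```text
TIP [-45.22   2.41]
t 29.8 board xy [-45.23   2.46] tip 15.274606929012293 F board -0.7822309822415333 -0.21734778896544185 -0.8322004197881349 M [-0.08 -0.   -0.  ] yaw 0.03735880795875034
handle [-110.52 -110.4  -103.79 -103.84] rail [-130.2  -134.67] handle low [-102.77 -102.7  -102.49 -102.84]
side
0 [(48, 71), (16, 65), (-15, 83), (-43, 88)]
12 [(47, 40), (16, 80), (-14, 69), (-43, 84)]
24 [(49, 40), (16, 81), (-14, 74), (-43, 79)]
36 [(50, 42), (16, 47), (-14, 86), (-42, 65)]
48 [(49, 56), (19, 69), (-14, 77), (-42, 64)]
60 [(49, 49), (17, 77), (-12, 71), (-42, 62)]
72 [(51, 30), (18, 68), (-13, 59), (-42, 79)]
84 [(26, 28), (-10, 36)]
96 [(22, 25)]
108 [(23, 25)]
120 []
132 []
top
0 [(46, 77), (25, 117), (-15, 36)]
12 [(47, 68), (16, 102), (-14, 72), (-45, 38)]
24 [(47, 58), (16, 53), (-14, 81), (-43, 68)]
36 [(48, 57), (16, 37), (-14, 83), (-43, 75)]
48 [(48, 63), (16, 68), (-14, 76), (-43, 86)]
60 [(48, 75), (16, 74), (-13, 65), (-42, 57)]
72 [(48, 64), (16, 76), (-13, 51), (-42, 60)]
84 [(21, 34), (-13, 34), (-42, 35)]
96 [(26, 28)]
108 [(25, 28)]
120 [(26, 28)]
132 [(25, 25)]
```

>>> move_arm:
  increments: [0,0,-0.008,0.02,-1,0,-1,0,0,-0.008,0.04,-2.2,0,-1,0,0,-0.008,0.06,-3.4,0,-1,0,0,-0.008,0.08,-4.6,0,-1,0,0,-0.008,0.08,-5.8,0,-1,0,0,-0.008,0.08,-7.0,0,-1,0,0,-0.008,0.07,-8.2,0,-1,0,0,-0.008,0.06,-9.4,0,-1,0,0,-0.008,0.06,-10.5,0,-1,0,0,-0.008,0.06,-10.5,0,-1]

```text
t: 31.6
tcp_pos: [521.1, -16.5, 213.1]
orientation: [[1.0, 0.027, 0.001], [0.027, -1.0, -0.001], [0.001, 0.001, -1.0]]
contact_force: [1.1, -0.1, -1.2]
width: 17.6
finger_force: 62.1
```

>>> move_arm:
  increments: [0,0,0,0.15,0,0,-1,0,0,0,0.25,0.01,0,-1,0,0,0,0.25,0.01,0.5,-1,0,0,0,0.25,0.01,2,-1,0,0,0,0.25,0.01,4,-1,0,0,0,0.25,0.01,7,-1]

```text
t: 32.2
tcp_pos: [522.6, -13.6, 282.8]
orientation: [[1.0, 0.031, -0.004], [0.031, -1.0, 0.0], [-0.004, -0.0, -1.0]]
contact_force: [0.7, 0.1, -1.4]
width: 17.4
finger_force: 62.0
```

```bash
python3 st.py; python3 edge.py | tail -1; python3 blades.py
```

```text
TIP [58.78  1.09]
t 32.2 board xy [58.82  1.81] tip 85.09686657369963 F board -0.06331228960436172 0.6970994308471046 -1.361794503240078 M [ 0.03 -0.08 -0.01] yaw 0.031086882612901746
handle [-110.41 -110.37 -110.08 -110.68] rail [-130.14 -134.58] handle low [-102.79 -102.88 -102.92 -102.8 ]
side
0 [(47, 54), (18, 77), (-15, 59), (-44, 98)]
12 [(48, 35), (17, 70), (2, 33), (-14, 84), (-44, 95)]
24 [(48, 53), (17, 66), (-13, 102), (-44, 97)]
36 [(48, 47), (15, 61), (-13, 100), (-43, 90)]
48 [(46, 59), (16, 91), (-13, 99), (-43, 94)]
60 [(47, 35), (16, 68), (-14, 86), (-43, 96)]
72 [(48, 55), (17, 75), (-15, 79), (-41, 95)]
84 [(51, 48), (-40, 46)]
96 [(-12, 38)]
108 []
120 []
132 []
top
0 [(-4, 25), (-15, 35), (-44, 90)]
12 [(15, 30), (-14, 49), (-44, 80)]
24 []
36 []
48 []
60 []
72 []
84 []
96 []
108 []
120 []
132 []
```

>>> move_arm:
  increments: [0,0,0.01,-0.5,-4,0,-1,0,0,0.02,-1,-8,0,-1,0,0,0.03,-1.5,-12,0,-1,0,0,0.04,-2,-16,0,-1,0,0,0.05,-2.5,-20,0,-1,0,0,0.064,-3,-24,0,-1,0,0,0.064,-3.4,-27,0,-1,0,0,0.064,-3.67,-28.7,0,-1,0,0,0.064,-3.67,-28.7,0,-1,0,0,0.064,-3.67,-28.7,0,-1]

```text
t: 34.0
tcp_pos: [486.7, -300.7, 282.9]
orientation: [[0.996, 0.094, -0.0], [0.094, -0.996, 0.001], [-0.0, -0.001, -1.0]]
contact_force: [0.1, -0.6, -0.6]
width: 17.2
finger_force: 62.1
```

```bash
cat > fin.py <<'E'
from knobs import *
from edge import rep
a=grab("top",6); np.save("topf.npy",a); s=ctrl.read_state(); print(s["t"],s["tcp_pos"],s["orientation"][0],s["contact_force"])
print(*rep(grab("side",6)))
xs,ys,v=boardview("top",a,18,(-140,110),(-70,75),.5)
hsv=cv2.cvtColor(v,cv2.COLOR_BGR2HSV).astype(np.float32)
for r in(45,15,-15,-45):
    band=v[np.abs(ys-r)<6].astype(np.float32)[...,2].mean(0); p=cv2.GaussianBlur(band[None],(9,1),0)[0]; g=np.gradient(p)
    m=lambda lo,hi,sg: xs[(np.where((xs>lo)&(xs<hi),sg*g,-9e9)).argmax()]
    bl=[]
    for x in range(-40,76,8):
        c=cv2.GaussianBlur(hsv[...,1],(9,5),0)[:,int((x+140)*2)]; w=np.abs(ys-r)<9; k=max(c[w].max()-25,c[w].min()+5); q=np.clip(k-c[w],0,None); bl.append((x,(ys[w]*q).sum()/q.sum()))
    b=np.array(bl); f=np.polyfit(b[:,0],b[:,1],1)
    hm=(np.abs(ys-r)<15)[:,None]&((xs>-100)&(xs<-66))[None]&(v[...,2]<150); hy=(ys[:,None]*hm).sum()/hm.sum()
    print(r,"handle left",m(-114,-90,-1),"shoulder",m(-75,-50,1),"handle y",hy,"blade",b[:,1],"slope",f[0])
E
python3 fin.py
```

```text
34.3 [ 487.08 -300.11  283.08] [1.  0.1 0. ] [-0.02 -0.43 -0.33]
handle [-110.41 -110.37 -109.98 -110.64] rail [-130.1  -134.62] handle low [-102.82 -102.88 -102.86 -102.82]
45 handle left -104.0 shoulder -68.5 handle y 39.781292984869324 blade [45.09 45.42 45.28 45.68 46.1  46.48 46.85 46.49 46.57 46.39 46.41 46.76
 47.23 47.68 47.58] slope 0.02029883073438292
15 handle left -105.0 shoulder -65.5 handle y 10.022530329289427 blade [15.82 17.06 16.93 16.69 16.35 16.1  16.34 16.09 16.53 17.25 17.93 17.94
 17.63 17.4  17.18] slope 0.012174331930568785
-15 handle left -105.0 shoulder -67.0 handle y -19.19584569732938 blade [-13.73 -13.83 -14.   -14.24 -14.12 -13.78 -12.75 -12.5  -12.65 -13.27
 -13.49 -13.54 -13.43 -13.26 -13.12] slope 0.007307901182606942
-45 handle left -105.0 shoulder -68.0 handle y -49.405819295558956 blade [-44.63 -44.35 -43.63 -43.4  -43.67 -43.78 -44.   -43.88 -43.64 -43.18
 -42.27 -41.98 -42.13 -42.58 -42.85] slope 0.01874869237502108
```

>>> move_arm:
  increments: [0,0,0,-0.05,-0.1,-1,-1,0,0,0,-0.1,-0.13,-2.5,-1,0,0,0,-0.1,-0.13,-4,-1,0,0,0,-0.1,-0.13,-5,-1,0,0,0,-0.1,-0.13,-5.5,-1,0,0,0,-0.1,-0.13,-5.5,-1,0,0,0,-0.1,-0.13,-5.5,-1]

```text
t: 35.3
tcp_pos: [485.9, -302.7, 228.3]
orientation: [[0.996, 0.094, 0.001], [0.094, -0.996, -0.0], [0.001, 0.0, -1.0]]
contact_force: [0.4, 0.6, -0.9]
width: 17.3
finger_force: 62.1
```

```bash
python3 - <<'E'
from h import *
s=ctrl.read_state(); print(s["t"],s["tcp_pos"],s["contact_force"],np.array(s["orientation"]).round(4))
# light-wood back in the side view? compare comb/stand geometry in top view
img=grab("top",6); S=4
for z in (58,):
    r=rect("top",img,620,-240,120,200,S,z); hsv=cv2.cvtColor(r,cv2.COLOR_BGR2HSV)
    m=((hsv[...,2]>190)&(hsv[...,1]<150)&(hsv[...,0]>15)).astype(np.uint8)
    n,l,st,c=cv2.connectedComponentsWithStats(m)
    for i in range(1,n):
        if st[i,4]>300:
            q=cv2.boxPoints(cv2.minAreaRect(np.argwhere(l==i)[:,::-1].astype(np.float32))); print(st[i],[(620-p[1]/S,-240-p[0]/S) for p in q])
E
```

```text
35.3 [ 485.93 -302.65  228.31] [ 0.42  0.57 -0.92] [[ 1.    0.09  0.  ]
 [ 0.09 -1.   -0.  ]
 [ 0.    0.   -1.  ]]
[ 202  276   75  112 6147] [(np.float32(549.292), np.float32(-288.4718)), (np.float32(552.5563), np.float32(-305.72583)), (np.float32(525.1716), np.float32(-310.90674)), (np.float32(521.9073), np.float32(-293.65268))]
```

>>> move_arm:
  increments: [0,0,0,0,0.1,0,-1,0,0,0,0,0.1,-0.3,-1,0,0,0,0,0.1,-0.6,-1,0,0,0,0,0.1,-0.9,-1,0,0,0,0,0.1,-1.2,-1,0,0,0,0,0.1,-1.4,-1,0,0,0,0,0.1,-1.4,-1]

```text
t: 36.3
tcp_pos: [485.5, -301.5, 213.6]
orientation: [[0.996, 0.094, -0.001], [0.094, -0.996, 0.0], [-0.001, -0.0, -1.0]]
contact_force: [-0.1, -0.5, -1.4]
width: 17.4
finger_force: 62.1
```

>>> move_arm:
  increments: [0,0,0,0,0,-0.3,-1,0,0,0,0,0,-0.6,-1,0,0,0,0,0,-0.8,-1,0,0,0,0,0,-0.95,-1,0,0,0,0,0,-0.95,-1]

```text
t: 36.8
tcp_pos: [485.6, -301.5, 204.3]
orientation: [[0.996, 0.094, -0.0], [0.094, -0.996, 0.0], [-0.0, -0.0, -1.0]]
contact_force: [-0.8, -0.6, -1.3]
width: 17.2
finger_force: 62.1
```

```bash
python3 st.py
```

```text
TIP [345.42 -43.82]
t 36.8 board xy [345.46 -43.73] tip 6.553092042340268 F board 0.5705509555565346 -0.7795732375964052 -1.3108549079699996 M [ 0.09 -0.01 -0.03] yaw 0.09378113423644632
```

>>> move_arm:
  increments: [0,0,0,0,0,-0.06,-1,0,0,0,0,0,-0.1,-1,0,0,0,0,0,-0.1,-1]

```text
t: 37.1
tcp_pos: [485.7, -301.5, 203.7]
orientation: [[0.996, 0.094, 0.0], [0.094, -0.996, -0.0], [0.0, 0.0, -1.0]]
contact_force: [0.3, 0.8, 0.9]
width: 17.4
finger_force: 62.3
```

>>> move_arm:
  increments: [0,0,0,0,0,0,-0.5,0,0,0,0,0,0,-0.3,0,0,0,0,0,0,0,0,0,0,0,0,0,0.5,0,0,0,0,0,0,1,0,0,0,0,0,0,1,0,0,0,0,0,0,1,0,0,0,0,0,0,1]

```text
t: 37.9
tcp_pos: [485.7, -301.5, 203.5]
orientation: [[0.996, 0.094, 0.0], [0.094, -0.996, -0.0], [-0.0, 0.0, -1.0]]
contact_force: [-0.6, -0.3, -0.2]
width: 85.7
finger_force: 0.0
```

>>> move_arm:
  increments: [0,0,0,0,0,1,1,0,0,0,0,0,3,1,0,0,0,0,0,6,1,0,0,0,0,0,10,1,0,0,0,0,0,15,1,0,0,0,0,-4,17,1,0,0,0,0,-8,17,1,0,0,0,0,-12,17,1,0,0,0,0,-15,17,1,0,0,0,0,-15,17,1]

```text
t: 38.9
tcp_pos: [483.5, -456.5, 374.0]
orientation: [[0.996, 0.087, -0.0], [0.087, -0.996, -0.004], [-0.001, 0.003, -1.0]]
contact_force: [-0.6, -0.4, -0.0]
width: 85.0
finger_force: 0.0
```

```bash
python3 fin.py | cut -c1-110; python3 - <<'E'
from h import *
img=np.load("topf.npy"); S=4
r=rect("top",img,620,-240,120,200,S,36); hsv=cv2.cvtColor(r,cv2.COLOR_BGR2HSV)
m=((hsv[...,2]>190)&(hsv[...,1]<150)&(hsv[...,0]>15)).astype(np.uint8)
n,l,st,c=cv2.connectedComponentsWithStats(m)
for i in range(1,n):
    if st[i,4]>300:
        q=cv2.boxPoints(cv2.minAreaRect(np.argwhere(l==i)[:,::-1].astype(np.float32))); print(st[i],np.array([(620-p[1]/S,-240-p[0]/S) for p in q]).tolist())
E
```

```text
[ 269  216   73  132 7731] [[565.4004516601562, -306.3558349609375], [566.753173828125, -323.6026916503906], [534.2813110351562, -326.1495056152344], [532.9286499023438, -308.90264892578125]]
[353 756  31  44 751] [[420.42071533203125, -328.04827880859375], [431.431396484375, -330.7265319824219], [429.8206787109375, -337.3482666015625], [418.80999755859375, -334.66998291015625]]Traceback (most recent call last):
  File "fin.py", line 3, in <module>
    a=grab("top",6); np.save("topf.npy",a); s=ctrl.read_state(); print(s["t"],s["tcp_pos"],s["orientation"][0],s["contact_force"])
  File "h.py", line 11, in grab
    def grab(n,k=4): return np.mean([eyes.get_image(n).astype(float) for _ in range(k)],0).astype(np.uint8)
                                     ~~~~~~~~~~~~~~^^^
ValueError: 200 camera calls are used up
```

>>> move_arm:
  increments: [0,0,0,0,0,0,1,0,0,0,0,0,0,1,0,0,0,0,0,0,1]

```text
t: 39.4
tcp_pos: [486.0, -450.8, 373.8]
orientation: [[0.995, 0.095, 0.0], [0.095, -0.995, -0.0], [0.0, 0.0, -1.0]]
contact_force: [-0.4, -0.0, 0.0]
width: 85.1
finger_force: 0.0
```

```bash
python3 -c "
from rig import ctrl
print(ctrl.hand_in())"
```

```text
the job is handed in; nothing more can be done
None
```

I handed the job in at about 39 s with all four knobs pushed home against the rail, the blades within about 0.02 rad of parallel, and the comb back in its slot; I have not seen a verdict, and the camera calls ran out before I could check the comb by eye after letting go, so its seating rests on force and height readings.

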